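# Open the controller's panel lock by feel

### The arm

A 6-joint arm with a two-finger parallel gripper is mounted at the origin on the work surface. World frame = base frame: x ahead of the robot, y to its left, z up, the work surface at z = 0. Lengths are in m, angles in rad, forces in N, time in s.
With the tool pointing down it reaches from about 0.25 to 0.725 m from the base axis. Payload 4 kg.
Tool frame: the origin (TCP) lies on the centre line of the jaws, within the pads' length; the fingertips stand 11 mm ahead of it and the grasp point (between the pads) lies 8 mm behind it; z points along the fingers, x is the direction in which the jaws open and shut, and the axes are right-handed (so a half turn about z gives the same grasp; the last joint's range is limited). The gripper opens to 85 mm and grips with 20 to 120 N. Pads are 22 mm wide; open, the fingers measure 114 mm over their backs; the gripper's body (76 mm by 85 mm) begins 54 mm behind the grasp point. The pads swing forward as they close: fully open they stand 13 mm farther back than shut.
Start: joints at [1.103, 0.241, 0.005, 1.335, 0, 1.571], TCP at [0.225, 0.446, 0.242] pointing down, gripper open.
Joint ranges: [-2.72, 2.72], [-1.05, 1.87], [-1.09, 1.28], [-1.99, 2.15], [-1.42, 1.44], [-3.14, 3.14]. Speed limits (rad/s): [2.79, 2.79, 3.14, 3.14, 3.14, 3.14].

### API

Orientations are given as a unit quaternion [x, y, z, w].
In Python, from workcell import bot, viewer, order gives the robot as it stands. The module is installed in compiled form; this text tells all that it offers.
- The arm moves only by the tool send_rows, never from a script. Its argument "increments" is a list that holds one entry, the list of rows, each a list of 4 numbers: the shift along the tool's x, y, z in m, then the turn about the tool's z in degrees. A call has exactly 8 rows; each row shifts and turns the pose as measured when the row begins, along the tool's axes as they then stand; what a row does not reach is not made up. A row lasts 1/10 s, in which the tool goes at most 50 mm and 8.59 degrees, less where a joint would pass 70% of its speed; a pose out of reach is approached as far as the arm can. A call is refused whole if a number of a shift passes 0.05 or a number of a turn 8.59, either way. A call with a gripper value outside its range is refused whole. "hand" is the closure, from -1 (fully open) to 1 (shut), so that 0 is half open, set as the call begins (left out, the last holds). The fingers move at their own pace and stop on an object; the grip force is fixed at half the most. Time passes only in rows, so rows that do not move let the fingers close, or fill a call up. It gives the time, the measured TCP pose, the force and the opening at its end, in the units of the state.
- bot.get_obs(): the state, without advancing time (a new reading comes with each control period).
- viewer.camera(name): name is "scene" or "top" or "wrist"; returns a dict with "image" (400x640x3 uint8, red, green, blue), "range_z" (400x640 float32, m along the optical axis (not along the pixel's ray), 0 where there is no reading), "camera_matrix" (3x3 intrinsics, pixels), "dist" ([k1, k2, p1, p2, k3] as OpenCV has them; the pictures are not rectified), "eye" and "rotation" of the camera in the world. Camera axes: x right, y down, z forward; pixel columns grow to the right and rows downward; lengths in m; the calibration is good to about 2 mm. A picture is of the moment at which its call begins.
- order.job_done(): hands the job in, once; it reports no verdict.
The state is a dict: "clock": time; "joint_pos": joint angles; "joint_vel": joint speeds; "tau": joint torques, N m; "eef_pos": TCP position; "tool_rot": TCP orientation; "ft_force": force on the tool from outside, world axes, zero at the start; "ft_torque": the same for the moment, N m; "grip_width": finger opening in m.
Only numpy, scipy, OpenCV 4.12 (cv2) and the standard library are available. Lean on these libraries where they do the work, as an engineer would, in place of code of your own. Each camera call takes 0.05 s, during which the arm holds its last target.

### The job

Unlock the cream controller box: take the red key from its stand, put it in the box's keyhole and, pressing only lightly, turn it gently back and forth to find the hidden place where it drops in; push it fully home, then turn it clockwise until its bow lies along the green line and let go, leaving it in the lock. Never force the key, and leave everything else where it is.

Things in the scene. Friction and masses are not known exactly. Their poses are not given: they have to be found in the camera images.
- key_grip (a point): Centre of the red bow (grip) of the service key, which stands upright, bit down, in one of the two holes of the grey stand. Bow: 36 mm long (key x), 10 mm thick (key y), 30 mm tall; grasp it across the 10 mm. Key z points up. The neck below is 10 mm across, then comes a dark flange whose underside lies 33 mm below this point; the key's tip lies 65 mm below it.
- key_tip (a point): Centre of the red key's lower end, on its axis, with the key's own axes (x along the bow and the bit's width, z up). Upwards from here: brass bit 16 mm wide (x), 5 mm thick (y), 5 mm tall; thin round neck 5 mm across, 17 mm tall; shank 15 mm across, 10 mm tall; flange 30 mm across, 4 mm thick, its underside 32 mm above the tip. The key works the same turned half round.
- key: The red key as a whole, about 80 g, 80 mm tall; origin at the lower end (key_tip), same axes as key_tip.
- lock_mouth (a point): Centre of the top of a black ring round the keyhole, 32 mm across, bore 23 mm, 3 mm proud of the steel plate in the cream box's top; it gives by 3 N per mm, 3 mm. The hole in the plate is 19 mm across, 3 mm chamfer. z up; x runs along the green line painted on both sides: OPEN. Key home: its flange on the ring, tip 32 mm below this point. A black dust shutter inside gives no resistance.
- lock_gate (a point): Point on the lock's axis 16 mm below the mouth. A gate 5 mm thick has its face at an unknown depth 11 to 19 mm below the mouth, sprung (1 N per mm, 3 mm, then solid). Its straight slot, 7.4 mm wide, lies at an unknown angle 0.45 to 1.3 rad anticlockwise (from above) of the green line. It never turns. A key not in line with the slot (to about 0.1 rad) only stands on the gate.
- lockbox: Cream controller box, 210 x 190 x 78 mm, fixed; origin on the lock's axis at table level, box centre 25 mm from it along +x. When bit and slot come into line the gate springs up and the push on the key vanishes; turning on would jam the bit in the slot. Pushed home the bit is below the gate and turns freely (0.04 N m) with the barrel, clockwise past the line or back; it stays put.
- sparekey_grip (a point): Bystander: centre of the black bow of another key of the same shape and size, upright in the other hole of the stand, 90 mm from the red one. Leave it.
- stand: Grey block with two holes 20 mm across and 41 mm deep, 70 x 170 x 45 mm, fixed to the table; origin under its centre, holes 45 mm from its centre along its +y and -y. The red key stands in one, the black in the other, flanges on its top; the bows lie roughly along its y.
- driver: Bystander: yellow-handled screwdriver lying on the table, near the robot; origin at its underside.
- wafercase: Bystander: clear round wafer case, 114 mm across, 22 mm high; origin under its centre.
- standard: Bystander: brass calibration disc, 28 mm across, 12 mm high, lying on the cream box about 110 mm from the keyhole, beyond it and to the left; origin under its centre.
- mouse: Bystander: black and grey computer mouse, 100 x 60 x 35 mm; origin under its centre.
- bottle: Bystander: white bottle with blue cap, 60 mm across, 160 mm high; origin under its centre.

How it is judged:
By the outcome, as a careful person would: the job done as asked, in the order asked, and still so for the second after the job is handed in, with the robot touching nothing.
It also fails if it takes over 51 s, if anything falls off the work surface, if the arm or the gripper's body presses on something with over 40 N, if the wrist force passes 120 N, or if a joint passes its speed limit or range.

## Working session

There is one attempt and no reset: what is moved stays moved. The work goes in short steps, Python scripts to look and compute and a tool call to move; the robot and the scene stay as the last step left them, time stands still between calls to the robot, and variables do not carry over. Pictures are saved under pics/ and viewed, and the job is handed in when it is done.

Besides the shell and the picture viewer there is one more tool, called after "Emit:" as name(argument=value, ...), one argument or row to a line, values as JSON. send_rows: Moves the arm, as the interface text tells. Its arguments: {"type":"object","properties":{"increments":{"type":"array","items":{"type":"array","items":{"type":"array","items":{"type":"number"}}}},"hand":{"type":"number"}},"required":["increments"]}

```bash
mkdir -p pics; cat > h.py <<'E'
import numpy as np,cv2
from workcell import bot,viewer,order
def cam(n,save=None):
    c=viewer.camera(n)
    if save: cv2.imwrite('pics/'+save,cv2.cvtColor(c['image'],cv2.COLOR_RGB2BGR))
    np.savez('/tmp/'+n+'.npz',**{k:np.asarray(v) for k,v in c.items()})
    return c
def load(n): return dict(np.load('/tmp/'+n+'.npz'))
def rays(c,uv):
    p=cv2.undistortPoints(np.asarray(uv,float).reshape(-1,1,2),c['camera_matrix'],np.asarray(c['dist'])).reshape(-1,2)
    return p
def pts(c,uv,z=None):
    uv=np.asarray(uv,float).reshape(-1,2)
    p=rays(c,uv); d=np.c_[p,np.ones(len(p))]@np.asarray(c['rotation']).T
    e=np.asarray(c['eye'])
    if z is not None: return e+d*((z-e[2])/d[:,2])[:,None]
    r=c['range_z'][uv[:,1].astype(int),uv[:,0].astype(int)]
    return e+d*r[:,None]
def proj(c,P):
    R=np.asarray(c['rotation']).T; t=-R@np.asarray(c['eye'])
    return cv2.projectPoints(np.asarray(P,float).reshape(-1,1,3),cv2.Rodrigues(R)[0],t,c['camera_matrix'],np.asarray(c['dist']))[0].reshape(-1,2)
E
python3 - <<'E'
from h import *
for n in('scene','top','wrist'):
    c=cam(n,n+'0.png'); print(n,c['eye'],np.round(c['rotation'],3).tolist(),c['camera_matrix'][0,0])
o=bot.get_obs(); print(o)
E
```

```text
scene [ 1.01155265 -0.55445432  0.92179321] [0.874, 0.331, -0.116, -0.336] 475.30986788664256
top [0.3949047  0.03907715 1.43545469] [-0.705, 0.707, -0.045, 0.037] 453.24879575500233
wrist [0.15122137 0.48366814 0.37353543] [0.84, 0.517, 0.084, 0.14] 305.3463488546218
{'clock': 0.15, 'joint_pos': array([ 1.10298376e+00,  2.41224882e-01,  4.01651438e-03,  1.33521769e+00,
       -3.09356448e-05,  1.57078197e+00]), 'joint_vel': array([ 9.10183856e-04, -2.02037259e-03,  3.27189684e-03,  6.92988784e-04,
        7.92025605e-04, -7.82369011e-05]), 'tau': array([ 1.30296674e-03, -3.72634971e+01,  2.52638841e+01,  1.23585924e-02,
        1.16770989e-04, -4.06627095e-06]), 'eef_pos': array([0.22526058, 0.44584881, 0.24161842]), 'tool_rot': array([ 8.51739737e-01,  5.23964460e-01, -6.85954249e-04,  4.40124766e-04]), 'ft_force': array([-0.37328656,  0.77201857, -0.93329258]), 'ft_torque': array([-0.01157396, -0.03646001,  0.01859051]), 'grip_width': 0.08572531486273678}
```

```bash
python3 - <<'E'
s=open('h.py').read()
s=s.replace("import numpy as np,cv2","import numpy as np,cv2\nfrom scipy.spatial.transform import Rotation as Ro")
s=s.replace("    return c\ndef load(n): return dict(np.load('/tmp/'+n+'.npz'))","    return load(n)\ndef load(n):\n    c=dict(np.load('/tmp/'+n+'.npz')); c['rotation']=Ro.from_quat(c['rotation']).as_matrix(); return c")
open('h.py','w').write(s)
E
```

```text
(no output)
```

View pics/scene0.png

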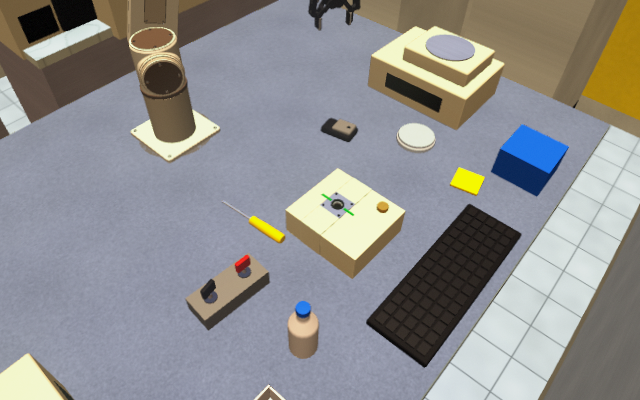

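View pics/top0.png

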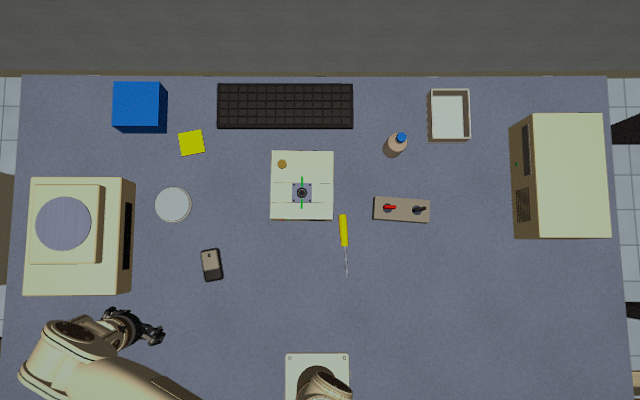

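View pics/wrist0.png

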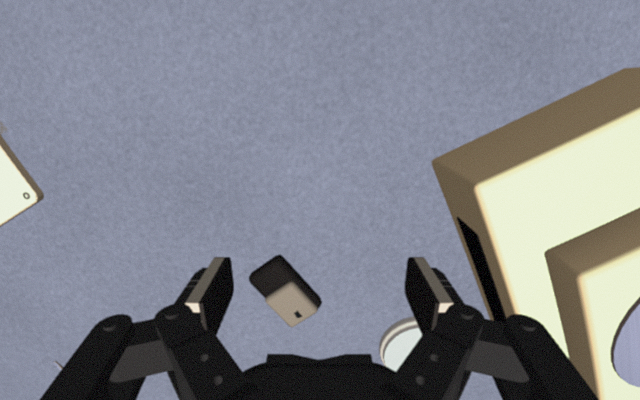

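The scene picture shows the red bow at (243,263), the black one at (208,290) and the keyhole at (337,204). In the top picture the red bow is at (389,208) and the ring at (302,193), with the green line running vertically. The wrist picture shows only the mouse and other clutter.

```bash
python3 - <<'E'
from h import *
def comp(m,mina=5):
    n,l,s,ce=cv2.connectedComponentsWithStats(m.astype(np.uint8)); return [(s[i,4],ce[i],l==i) for i in range(1,n) if s[i,4]>=mina]
for n in('scene','top'):
    c=load(n); im=c['image'].astype(int); r,g,b=im[...,0],im[...,1],im[...,2]
    print(n)
    for nm,m in (('red',(r>120)&(g<80)&(b<80)),('green',(g>120)&(r<90)&(b<120))):
        for a,ce,l in comp(m):
            uv=np.argwhere(l)[:,::-1]
            P=pts(c,uv); P=P[np.isfinite(P).all(1)]
            print(nm,a,ce,P.mean(0),P.min(0),P.max(0))
            zz=0.078 if nm=='green' else 0.09
            Q=pts(c,uv,zz)[:,:2]; C=np.cov(Q.T); w,v=np.linalg.eigh(C); print('   plane',zz,Q.mean(0),np.degrees(np.arctan2(v[1,1],v[0,1])),np.sqrt(w*12))
c=load('top')
print(pts(c,[[302,193],[320,170],[389,208],[400,203],[418,210]]))
im=cv2.resize(cv2.cvtColor(c['image'],cv2.COLOR_RGB2BGR)[140:240,260:440],None,fx=4.4,fy=4.4,interpolation=cv2.INTER_CUBIC); cv2.imwrite('pics/topz.png',im)
c=load('scene')
im=cv2.resize(cv2.cvtColor(c['image'],cv2.COLOR_RGB2BGR)[165:335,180:410],None,fx=3.4,fy=3.4,interpolation=cv2.INTER_CUBIC); cv2.imwrite('pics/scz.png',im)
E
```

```text
scene
red 71 [241.4084507  260.49295775] [ 0.53359526 -0.21879793  0.08973299] [ 0.50204524 -0.23683022  0.04378918] [ 0.54065117 -0.18730803  0.0974221 ]
   plane 0.09 [ 0.53376056 -0.21890001] 87.65897893015507 [0.0105572 0.0368345]
green 16 [326.875 197.25 ] [0.54604011 0.04556154 0.07948293] [0.53217012 0.04292373 0.07698346] [0.55690107 0.04794314 0.08103187]
   plane 0.078 [0.54521777 0.04661867] 178.63824268979243 [0.00501075 0.02819492]
green 19 [347.73684211 211.05263158] [0.61010604 0.04498199 0.07964488] [0.59908484 0.04110834 0.07574867] [0.62423098 0.0482505  0.08248926]
   plane 0.078 [0.60931745 0.04615243] 177.43826413056513 [0.00517275 0.02950679]
top
red 35 [389.97142857 206.05714286] [ 0.53519393 -0.21924364  0.09156976] [ 0.5317784  -0.24283548  0.04849624] [ 0.53885114 -0.20087444  0.09737477]
   plane 0.09 [ 0.53536423 -0.21952981] 88.42166071640403 [0.00903364 0.03506997]
green 19 [301.52631579 181.26315789] [0.61244285 0.04462471 0.0787438 ] [0.59786278 0.04317475 0.0758494 ] [0.62599232 0.04623053 0.08339866]
   plane 0.078 [0.61255825 0.04462822] -179.09569446596765 [0.00536076 0.03000515]
green 15 [301.33333333 202.66666667] [0.54715534 0.04526669 0.07931865] [0.53116696 0.04324215 0.07335312] [0.55875452 0.04630665 0.08682824]
   plane 0.078 [0.54730198 0.04527383] 175.66966006986982 [0.00459052 0.0299569 ]
[[ 0.57733667  0.04324839  0.07308342]
 [ 0.64781692 -0.01169476  0.07431601]
 [ 0.53054192 -0.21840127  0.07995045]
 [ 0.54976333 -0.25985917  0.04273606]
 [ 0.52331412 -0.30253078  0.09110371]]
```

View pics/topz.png

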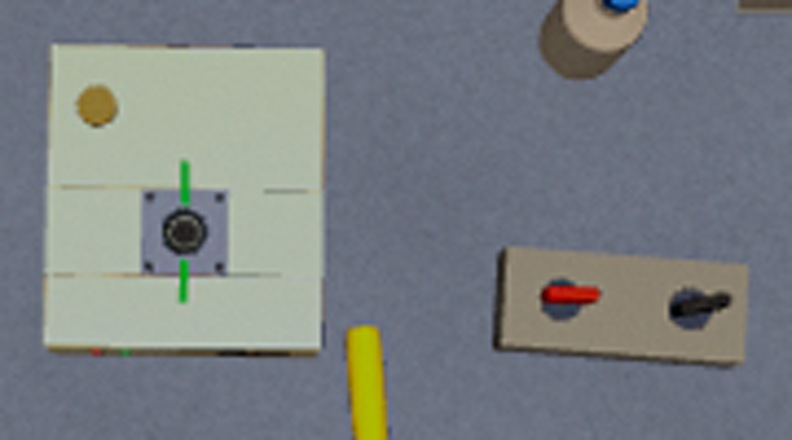

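View pics/scz.png

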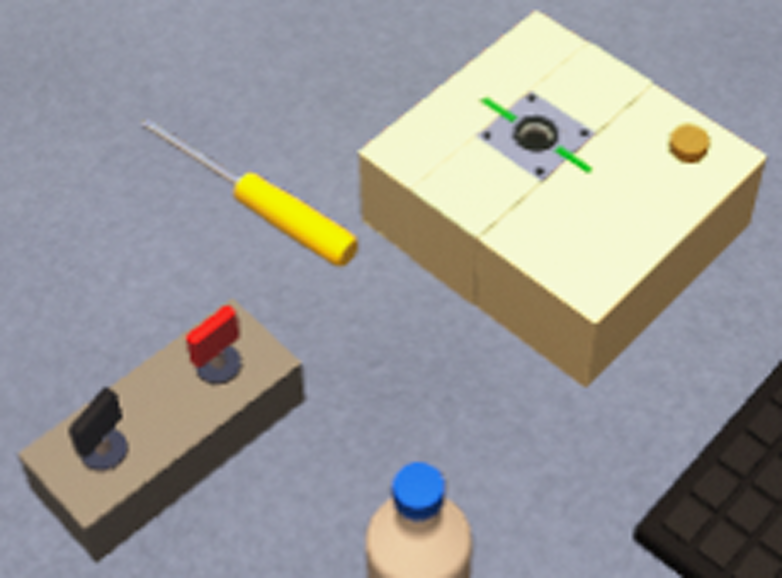

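```bash
cat >> h.py <<'E'
def yaw(o=None):
    o=o or bot.get_obs(); x=Ro.from_quat(o['tool_rot']).as_matrix()[:,0]; return np.degrees(np.arctan2(x[1],x[0]))
def plan(target,az,n,k=None):
    """target xyz, tool-x azimuth deg (turned by az - yaw as given), n rows; pos feedback assumed perfect"""
    o=bot.get_obs(); R=Ro.from_quat(o['tool_rot']).as_matrix(); d=(np.asarray(target)-o['eef_pos'])/n
    y0=yaw(o); da=((az-y0+180)%360-180)/n
    rows=[]
    for i in range(n):
        a=np.radians(y0+da*i); X=np.array([np.cos(a),np.sin(a),0]);Y=np.array([np.sin(a),-np.cos(a),0])
        rows.append([round(float(d@X),4),round(float(d@Y),4),round(float(-d[2]),4),round(float(-da),2)])
    print('from',o['eef_pos'].round(4),round(y0,2),'tilt',R[:,2].round(4),'j6',o['joint_pos'][5].round(3),'t',round(o['clock'],2))
    for i in range(0,n,8): print(rows[i:i+8])
E
python3 -c "
from h import *
plan([0.5345,-0.219,0.22],178,24)"
```

```text
from [0.2253 0.4458 0.2416] 63.2 tilt [-7.0e-04 -1.5e-03 -1.0e+00] j6 1.571 t 0.15
[[-0.0189, 0.024, 0.0009, -4.78], [-0.0209, 0.0223, 0.0009, -4.78], [-0.0226, 0.0205, 0.0009, -4.78], [-0.0243, 0.0186, 0.0009, -4.78], [-0.0257, 0.0165, 0.0009, -4.78], [-0.027, 0.0143, 0.0009, -4.78], [-0.0281, 0.012, 0.0009, -4.78], [-0.029, 0.0096, 0.0009, -4.78]]
[[-0.0297, 0.0071, 0.0009, -4.78], [-0.0302, 0.0046, 0.0009, -4.78], [-0.0305, 0.0021, 0.0009, -4.78], [-0.0305, -0.0005, 0.0009, -4.78], [-0.0304, -0.003, 0.0009, -4.78], [-0.03, -0.0055, 0.0009, -4.78], [-0.0295, -0.008, 0.0009, -4.78], [-0.0287, -0.0105, 0.0009, -4.78]]
[[-0.0277, -0.0128, 0.0009, -4.78], [-0.0266, -0.0151, 0.0009, -4.78], [-0.0252, -0.0172, 0.0009, -4.78], [-0.0237, -0.0193, 0.0009, -4.78], [-0.022, -0.0212, 0.0009, -4.78], [-0.0202, -0.023, 0.0009, -4.78], [-0.0182, -0.0246, 0.0009, -4.78], [-0.0161, -0.026, 0.0009, -4.78]]
```

Emit:
send_rows(
  increments=[
    [[-0.019,0.024,0.001,-4.8],[-0.021,0.022,0.001,-4.8],[-0.023,0.02,0.001,-4.8],[-0.024,0.019,0.001,-4.8],[-0.026,0.016,0.001,-4.8],[-0.027,0.014,0.001,-4.8],[-0.028,0.012,0.001,-4.8],[-0.029,0.01,0.001,-4.8]],
  ],
  hand=-1,
)

```text
clock: 0.95
eef_pos: [0.3315, 0.2201, 0.2307]
tool_rot: [0.618, 0.786, -0.003, -0.0]
ft_force: [-0.3, -0.3, -0.5]
grip_width: 0.0855
```

```bash
python3 -c "
from h import *
plan([0.5345,-0.219,0.20],178,16)"
```

```text
from [0.3315 0.2201 0.2307] 103.67 tilt [-0.0036 -0.0043 -1.    ] j6 0.349 t 0.95
[[-0.0297, 0.0058, 0.0019, -4.65], [-0.03, 0.0034, 0.0019, -4.65], [-0.0302, 0.001, 0.0019, -4.65], [-0.0302, -0.0015, 0.0019, -4.65], [-0.03, -0.0039, 0.0019, -4.65], [-0.0296, -0.0063, 0.0019, -4.65], [-0.029, -0.0087, 0.0019, -4.65], [-0.0282, -0.011, 0.0019, -4.65]]
[[-0.0272, -0.0133, 0.0019, -4.65], [-0.026, -0.0154, 0.0019, -4.65], [-0.0247, -0.0175, 0.0019, -4.65], [-0.0232, -0.0194, 0.0019, -4.65], [-0.0215, -0.0212, 0.0019, -4.65], [-0.0197, -0.0229, 0.0019, -4.65], [-0.0178, -0.0244, 0.0019, -4.65], [-0.0158, -0.0258, 0.0019, -4.65]]
```

Emit:
send_rows(
  increments=[
    [[-0.03,0.006,0.002,-4.7],[-0.03,0.003,0.002,-4.7],[-0.03,0.001,0.002,-4.7],[-0.03,-0.001,0.002,-4.7],[-0.03,-0.004,0.002,-4.7],[-0.03,-0.006,0.002,-4.7],[-0.029,-0.009,0.002,-4.7],[-0.028,-0.011,0.002,-4.7]],
  ],
)

```text
clock: 1.75
eef_pos: [0.4382, -0.0082, 0.2135]
tool_rot: [0.318, 0.948, -0.003, -0.002]
ft_force: [0.5, 0.3, -0.7]
grip_width: 0.0852
```

Emit:
send_rows(
  increments=[
    [[-0.027,-0.013,0.002,-4.7],[-0.026,-0.015,0.002,-4.7],[-0.025,-0.017,0.002,-4.7],[-0.023,-0.019,0.002,-4.7],[-0.021,-0.021,0.002,-4.7],[-0.019,-0.023,0.002,-4.7],[-0.017,-0.024,0.002,-4.6],[-0.014,-0.025,0.002,-4.0]],
  ],
)

```text
clock: 2.55
eef_pos: [0.5492, -0.2288, 0.1937]
tool_rot: [-0.01, 1.0, -0.001, -0.005]
ft_force: [-0.3, -0.1, 0.3]
grip_width: 0.0855
```

```bash
python3 -c "
from h import *
plan([0.5345,-0.219,0.16],178,8)
c=cam('wrist','w1.png')
print(proj(c,[[.5345,-.219,.093]]))"
```

```text
from [ 0.5492 -0.2288  0.1937] -178.82 tilt [-0.0107 -0.0019 -0.9999] j6 -1.983 t 2.55
[[0.0018, 0.0013, 0.0042, 0.4], [0.0018, 0.0012, 0.0042, 0.4], [0.0018, 0.0012, 0.0042, 0.4], [0.0018, 0.0012, 0.0042, 0.4], [0.0018, 0.0012, 0.0042, 0.4], [0.0019, 0.0012, 0.0042, 0.4], [0.0019, 0.0012, 0.0042, 0.4], [0.0019, 0.0012, 0.0042, 0.4]]
[[335.02758999 213.86567782]]
```

View pics/w1.png

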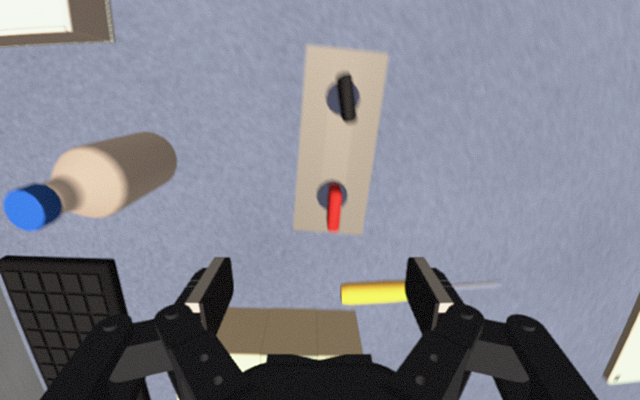

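The wrist picture shows the red bow from (334,183) to (334,231), about where I predicted it. The black key is at (346,98), and the bottle is well to the left.

```bash
python3 - <<'E'
from h import *
c=load('wrist'); im=c['image'].astype(int); r,g,b=im[...,0],im[...,1],im[...,2]
m=(r>110)&(g<70)&(b<70); uv=np.argwhere(m)[:,::-1]
P=pts(c,uv); print(len(P),np.percentile(P,[2,50,98],axis=0).round(4).tolist())
t=P[:,2]>0.088
for z,s in((0.093,t),):
    Q=pts(c,uv[s],z)[:,:2]; rc=cv2.minAreaRect(Q.astype(np.float32)); w,v=np.linalg.eigh(np.cov(Q.T)); print(s.sum(),Q.mean(0),rc,np.degrees(np.arctan2(v[1,1],v[0,1])),np.sqrt(12*w))
z=cv2.resize(cv2.cvtColor(c['image'],cv2.COLOR_RGB2BGR)[160:250,280:400],None,fx=6,fy=6,interpolation=cv2.INTER_CUBIC); cv2.imwrite('pics/w1z.png',z)
E
```

```text
410 [[0.5307, -0.2365, 0.0753], [0.5362, -0.2238, 0.0926], [0.5399, -0.2065, 0.0944]]
334 [ 0.5355288  -0.22186927] ((0.5351880192756653, -0.22164368629455566), (0.03236471489071846, 0.009019344113767147), 86.65742492675781) 85.99736172339736 [0.00888494 0.03307408]
```

View pics/w1z.png

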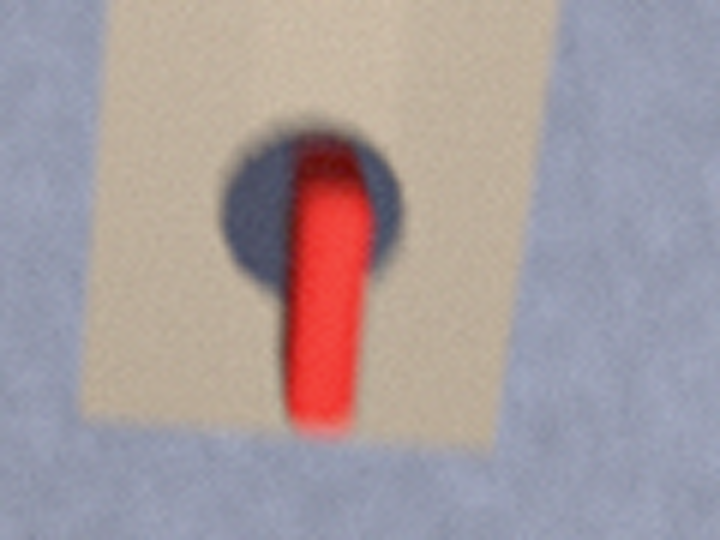

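```bash
python3 -c "
from h import *
plan([0.535,-0.220,0.12],177,8)"
```

```text
from [ 0.5507 -0.2329  0.1927] -178.9 tilt [-0.0094 -0.0051 -0.9999] j6 -1.986 t 2.6
[[0.0019, 0.0017, 0.0091, 0.51], [0.0019, 0.0016, 0.0091, 0.51], [0.002, 0.0016, 0.0091, 0.51], [0.002, 0.0016, 0.0091, 0.51], [0.002, 0.0016, 0.0091, 0.51], [0.002, 0.0016, 0.0091, 0.51], [0.002, 0.0015, 0.0091, 0.51], [0.002, 0.0015, 0.0091, 0.51]]
```

Emit:
send_rows(
  increments=[
    [[0.002,0.002,0.01,0.5],[0.002,0.002,0.01,0.5],[0.002,0.002,0.01,0.5],[0.002,0.002,0.01,0.5],[0.002,0.002,0.01,0.5],[0.002,0.002,0.01,0.5],[0.002,0.001,0.01,0.5],[0.0,0.0,0.0,0.0]],
  ],
  hand=-1,
)

```text
clock: 3.4
eef_pos: [0.5314, -0.2154, 0.114]
tool_rot: [0.023, 1.0, -0.001, -0.008]
ft_force: [-0.4, -0.2, -1.2]
grip_width: 0.0855
```

```bash
python3 - <<'E'
from h import *
c=cam('wrist','w2.png'); im=c['image'].astype(int); r,g,b=im[...,0],im[...,1],im[...,2]
m=(r>110)&(g<70)&(b<70); uv=np.argwhere(m)[:,::-1]
P=pts(c,uv); t=P[:,2]>0.088
Q=pts(c,uv[t],.093)[:,:2]; rc=cv2.minAreaRect(Q.astype(np.float32)); w,v=np.linalg.eigh(np.cov(Q.T)); print(t.sum(),Q.mean(0),rc,np.degrees(np.arctan2(v[1,1],v[0,1])),np.sqrt(12*w))
plan([0.535,-0.220,0.0715],177,8)
E
```

```text
889 [ 0.53424516 -0.22031945] ((0.5342497825622559, -0.21974459290504456), (0.03476204350590706, 0.00936875306069851), 86.72412872314453) 87.1818404904037 [0.00925603 0.03492932]
from [ 0.532  -0.2157  0.1148] 177.31 tilt [-0.0149 -0.0019 -0.9999] j6 -1.905 t 3.45
[[-0.0004, -0.0005, 0.0054, 0.04], [-0.0004, -0.0005, 0.0054, 0.04], [-0.0004, -0.0005, 0.0054, 0.04], [-0.0004, -0.0005, 0.0054, 0.04], [-0.0004, -0.0005, 0.0054, 0.04], [-0.0004, -0.0005, 0.0054, 0.04], [-0.0004, -0.0005, 0.0054, 0.04], [-0.0004, -0.0005, 0.0054, 0.04]]
```

View pics/w2.png

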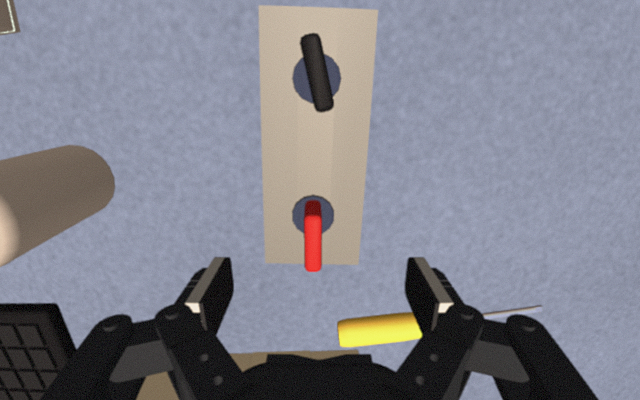

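The red bow now spans (305–322, 200–271), centred between the jaws; three views agree on about (0.5345, -0.220).

Emit:
send_rows(
  increments=[
    [[0.0,-0.001,0.007,0.0],[-0.001,-0.001,0.007,0.0],[0.0,-0.001,0.007,0.0],[-0.001,-0.001,0.007,0.0],[0.0,0.0,0.007,0.0],[0.0,0.0,0.005,0.0],[0.0,0.0,0.002,0.0],[0.0,0.0,0.0,0.0]],
  ],
  hand=-1,
)

```text
clock: 4.25
eef_pos: [0.5349, -0.2214, 0.0701]
tool_rot: [0.024, 1.0, -0.002, -0.006]
ft_force: [-0.5, 0.1, -0.4]
grip_width: 0.0855
```

```bash
python3 - <<'E'
from h import *
plan([0.5345,-0.220,0.0715],177,8)
E
```

```text
from [ 0.5349 -0.2214  0.0701] 177.27 tilt [-0.0119 -0.0033 -0.9999] j6 -1.912 t 4.25
[[0.0001, 0.0002, -0.0002, 0.03], [0.0001, 0.0002, -0.0002, 0.03], [0.0001, 0.0002, -0.0002, 0.03], [0.0001, 0.0002, -0.0002, 0.03], [0.0001, 0.0002, -0.0002, 0.03], [0.0001, 0.0002, -0.0002, 0.03], [0.0001, 0.0002, -0.0002, 0.03], [0.0001, 0.0002, -0.0002, 0.03]]
```

Good. Now I close the jaws.

Emit:
send_rows(
  increments=[
    [[0,0.0005,-0.0005,0],[0,0.0005,-0.0005,0],[0,0,0,0],[0,0,0,0],[0,0,0,0],[0,0,0,0],[0,0,0,0],[0,0,0,0]],
  ],
  hand=1,
)

```text
clock: 5.05
eef_pos: [0.5358, -0.2205, 0.0725]
tool_rot: [0.024, 1.0, -0.002, -0.005]
ft_force: [-0.7, 0.1, -0.5]
grip_width: 0.0091
```

```bash
python3 - <<'E'
from h import *
o=bot.get_obs(); print(o['ft_force'],o['ft_torque'],o['grip_width'])
plan([0.5345,-0.220,0.16],177,8)
E
```

```text
[-0.69097165  0.14178863 -0.49080574] [ 0.00642249 -0.0680196  -0.05508562] 0.009133243159312736
from [ 0.5358 -0.2205  0.0725] 177.28 tilt [-0.0097 -0.0041 -0.9999] j6 -1.91 t 5.05
[[0.0002, 0.0001, -0.0109, 0.03], [0.0002, 0.0001, -0.0109, 0.03], [0.0002, 0.0001, -0.0109, 0.03], [0.0002, 0.0001, -0.0109, 0.03], [0.0002, 0.0001, -0.0109, 0.03], [0.0002, 0.0001, -0.0109, 0.03], [0.0002, 0.0001, -0.0109, 0.03], [0.0002, 0.0001, -0.0109, 0.03]]
```

Emit:
send_rows(
  increments=[
    [[0,0,-0.012,0],[0,0,-0.012,0],[0,0,-0.012,0],[0,0,-0.012,0],[0,0,-0.013,0],[0,0,-0.013,0],[0,0,-0.012,0],[0,0,-0.01,0]],
  ],
)

```text
clock: 5.85
eef_pos: [0.5369, -0.2201, 0.1781]
tool_rot: [0.024, 1.0, -0.003, -0.004]
ft_force: [-0.5, 0.1, -1.4]
grip_width: 0.0091
```

```bash
python3 - <<'E'
from h import *
o=bot.get_obs(); print(o['ft_force'],o['ft_torque'],o['grip_width'])
cam('wrist','w3.png'); cam('scene','s3.png')
c=load('scene'); z=cv2.resize(cv2.cvtColor(c['image'],cv2.COLOR_RGB2BGR)[130:330,180:380],None,fx=3,fy=3,interpolation=cv2.INTER_CUBIC); cv2.imwrite('pics/s3z.png',z)
plan([0.578,0.045,0.165],173,16)
E
```

```text
[-0.49872402  0.09962478 -1.42532487] [-0.02380718 -0.00779949 -0.00434651] 0.009103360938774159
from [ 0.5378 -0.2205  0.1789] 177.28 tilt [-0.0051 -0.006  -1.    ] j6 -1.909 t 5.95
[[-0.0017, 0.0167, 0.0009, 0.27], [-0.0016, 0.0167, 0.0009, 0.27], [-0.0016, 0.0167, 0.0009, 0.27], [-0.0015, 0.0167, 0.0009, 0.27], [-0.0014, 0.0167, 0.0009, 0.27], [-0.0013, 0.0167, 0.0009, 0.27], [-0.0013, 0.0167, 0.0009, 0.27], [-0.0012, 0.0167, 0.0009, 0.27]]
[[-0.0011, 0.0167, 0.0009, 0.27], [-0.001, 0.0168, 0.0009, 0.27], [-0.0009, 0.0168, 0.0009, 0.27], [-0.0009, 0.0168, 0.0009, 0.27], [-0.0008, 0.0168, 0.0009, 0.27], [-0.0007, 0.0168, 0.0009, 0.27], [-0.0006, 0.0168, 0.0009, 0.27], [-0.0005, 0.0168, 0.0009, 0.27]]
```

View pics/w3.png

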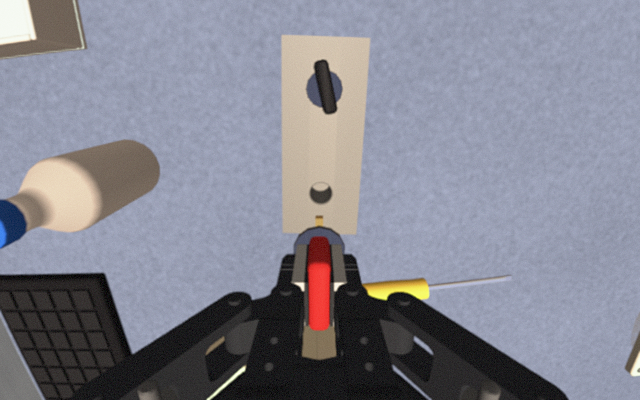

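View pics/s3z.png

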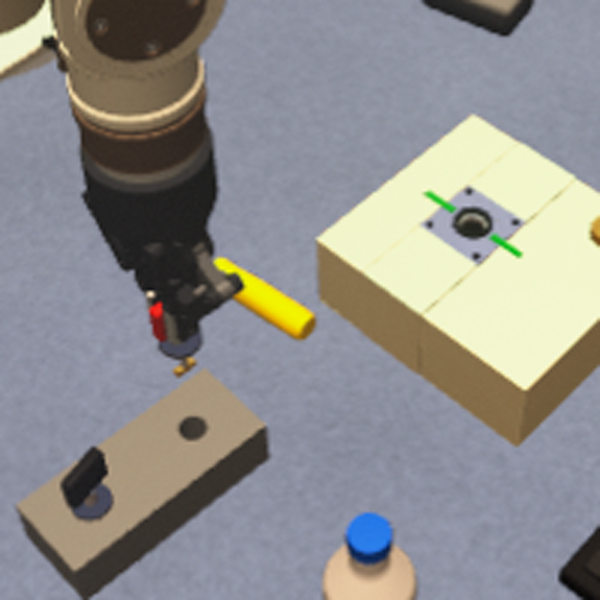

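The key hangs in the jaws. In the wrist picture the red bow covers rows 237–330 at column 319, and the brass bit's end shows at (319,219). The stand's near hole is empty.

```bash
cat > key.py <<'E'
from h import *
def keypos(c,o):
    im=c['image'].astype(int); r,g,b=im[...,0],im[...,1],im[...,2]
    R=Ro.from_quat(o['tool_rot']).as_matrix(); p=o['eef_pos']
    m=(r>110)&(g<70)&(b<70); uv=np.argwhere(m)[:,::-1]; uv=uv[(uv[:,0]>250)&(uv[:,0]<390)]
    P=pts(c,uv); T=(P-p)@R
    print('red tool-frame pct',np.percentile(T,[2,50,98],axis=0).round(4).tolist())
    s=T[:,2]<-0.0165
    Q=(pts(c,uv[s],p[2]+0.0205)-p)@R; Q=Q[:,:2]; w,v=np.linalg.eigh(np.cov(Q.T))
    print('top',s.sum(),Q.mean(0).round(4),cv2.minAreaRect(Q.astype(np.float32)),np.degrees(np.arctan2(v[1,1],v[0,1])))
    # brass
    h=cv2.cvtColor(c['image'],cv2.COLOR_RGB2HSV).astype(int); bm=(h[...,0]>12)&(h[...,0]<30)&(h[...,1]>120)&(h[...,2]>60)
    bm[:200]=0;bm[260:]=0;bm[:,:290]=0;bm[:,350:]=0
    uv=np.argwhere(bm)[:,::-1]
    if len(uv):
        P=pts(c,uv,p[2]-0.0545); T=(P-p)@R; print('brass',len(uv),uv.min(0),uv.max(0),T.mean(0).round(4),T.min(0).round(4),T.max(0).round(4), ((pts(c,uv)-p)@R).mean(0).round(4))
E
python3 - <<'E'
from key import *
keypos(load('wrist'),bot.get_obs())
c=load('wrist'); z=cv2.resize(cv2.cvtColor(c['image'],cv2.COLOR_RGB2BGR)[190:350,250:390],None,fx=3.7,fy=3.7,interpolation=cv2.INTER_CUBIC); cv2.imwrite('pics/w3z.png',z)
E
```

```text
red tool-frame pct [[-0.0034, -0.0155, -0.0213], [0.0011, -0.001, -0.0198], [0.0055, 0.0176, -0.0128]]
top 1427 [ 0.001  -0.0005] ((0.0010060553904622793, 0.00018466636538505554), (0.009273886680603027, 0.03566476330161095), 0.25197699666023254) 89.74791458773561
brass 63 [316 216] [322 226] [ 0.0011 -0.0032  0.0545] [-0.0006 -0.0066  0.0545] [0.0034 0.0005 0.0546] [ 0.0011 -0.0039  0.0529]
```

View pics/w3z.png

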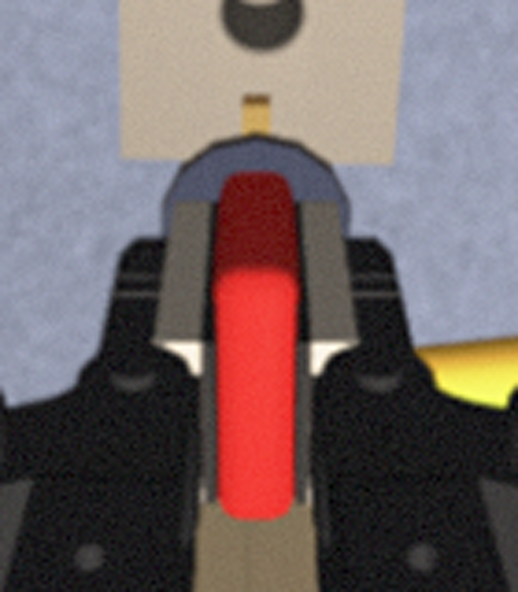

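Emit:
send_rows(
  increments=[
    [[-0.002,0.017,0.001,0.3],[-0.002,0.017,0.001,0.3],[-0.002,0.017,0.001,0.3],[-0.001,0.017,0.001,0.3],[-0.001,0.017,0.001,0.3],[-0.001,0.017,0.001,0.3],[-0.001,0.017,0.001,0.3],[-0.001,0.017,0.001,0.3]],
  ],
)

```text
clock: 6.75
eef_pos: [0.5563, -0.0831, 0.1671]
tool_rot: [0.048, 0.999, -0.003, -0.005]
ft_force: [0.5, -0.6, -1.3]
grip_width: 0.009
```

```bash
python3 - <<'E'
from key import *
c=cam('wrist','w4.png'); o=bot.get_obs(); print(o['joint_vel'].round(3))
keypos(c,o); plan([0.578,0.045,0.16],173,8)
E
```

```text
[-0.025  0.001  0.003  0.006 -0.02  -0.069]
red tool-frame pct [[-0.0044, -0.0182, -0.0224], [0.0001, -0.0036, -0.021], [0.0045, 0.0143, -0.0188]]
top 1424 [ 0.0001 -0.0028] ((3.013620153069496e-05, -0.0017361752688884735), (0.009383353404700756, 0.03551245480775833), 0.4068765640258789) 90.03632516248223
brass 75 [315 216] [322 226] [ 0.0001 -0.006   0.0545] [-0.0025 -0.0094  0.0545] [ 0.0022 -0.0022  0.0546] [ 0.0001 -0.0072  0.0519]
from [ 0.5564 -0.0804  0.1667] 174.62 tilt [-0.0101 -0.0035 -0.9999] j6 -1.618 t 6.8
[[-0.0012, 0.0159, 0.0008, 0.2], [-0.0012, 0.0159, 0.0008, 0.2], [-0.0011, 0.0159, 0.0008, 0.2], [-0.001, 0.0159, 0.0008, 0.2], [-0.001, 0.0159, 0.0008, 0.2], [-0.0009, 0.0159, 0.0008, 0.2], [-0.0009, 0.0159, 0.0008, 0.2], [-0.0008, 0.0159, 0.0008, 0.2]]
```

View pics/w4.png

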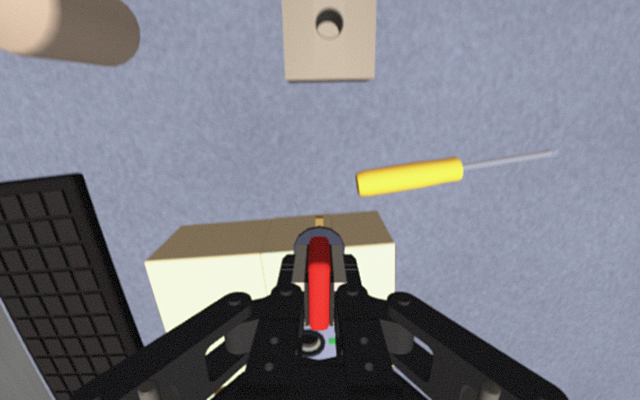

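```bash
python3 - <<'E'
from h import *
for n,f,box in(('top','pics/top0.png',(290,181,314,205)),('scene','pics/scene0.png',(322,192,352,217)),('scene','pics/s3.png',(322,192,352,217))):
    c=load(n); im=cv2.imread(f); g=im.max(2).astype(int)
    x0,y0,x1,y1=box; sub=g[y0:y1,x0:x1]
    for th in(70,85):
        m=((sub<th)).astype(np.uint8); k,l,s,ce=cv2.connectedComponentsWithStats(m); i=1+np.argmax(s[1:,4])
        ct=max(cv2.findContours((l==i).astype(np.uint8),cv2.RETR_EXTERNAL,cv2.CHAIN_APPROX_NONE)[0],key=len).reshape(-1,2)
        el=cv2.fitEllipse(cv2.convexHull(ct).astype(np.float32) if len(ct)<200 else ct)
        P=pts(c,ct+[x0,y0],0.081); (ctr,r)=cv2.minEnclosingCircle(P[:,:2].astype(np.float32))
        print(n,f,th,s[i],'ell',np.add(el[0],[x0,y0]).round(2),el[1],'world',pts(c,np.add(el[0],[x0,y0]),0.081).round(4),'enc',ctr,r)
E
python3 - <<'E'
import cv2
im=cv2.imread('pics/scene0.png')[185:225,315:360]; cv2.imwrite('pics/lk.png',cv2.resize(im,None,fx=14,fy=14,interpolation=cv2.INTER_CUBIC))
E
```

```text
top pics/top0.png 70 [ 7  7 10 10 59] ell [301.42 192.25] (9.319842338562012, 9.398479461669922) world [[0.5786 0.045  0.081 ]] enc (0.5784338712692261, 0.0451633557677269) 0.014974124729633331
top pics/top0.png 85 [ 7  6 10 11 78] ell [301.32 192.25] (9.776695251464844, 10.150118827819824) world [[0.5786 0.0453 0.081 ]] enc (0.5789873600006104, 0.04527084156870842) 0.015797609463334084
scene pics/scene0.png 70 [10  8 12  9 59] ell [337.24 204.03] (9.329544067382812, 11.779253005981445) world [[0.5789 0.0444 0.081 ]] enc (0.5783655643463135, 0.04423702508211136) 0.014756756834685802
scene pics/scene0.png 85 [ 9  7 13 10 72] ell [337.24 204.04] (9.902425765991211, 12.221541404724121) world [[0.5789 0.0444 0.081 ]] enc (0.5784515142440796, 0.04501166194677353) 0.015456960536539555
scene pics/s3.png 70 [10  8 12  9 60] ell [337.29 204.12] (9.613940238952637, 11.67498779296875) world [[0.5791 0.0443 0.081 ]] enc (0.5789850354194641, 0.044352833181619644) 0.014770877547562122
scene pics/s3.png 85 [ 9  7 13 10 73] ell [337.24 204.04] (9.902425765991211, 12.221541404724121) world [[0.5789 0.0444 0.081 ]] enc (0.5784515142440796, 0.04501166194677353) 0.015456960536539555
```

View pics/lk.png

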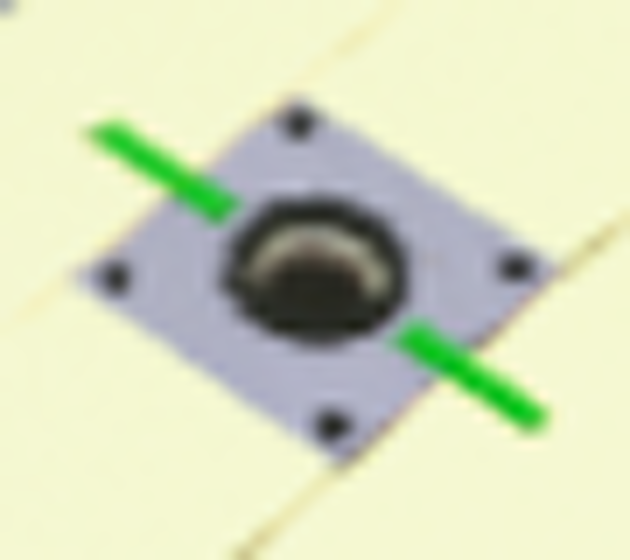

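The lock mouth is at about (0.5787, 0.0448, 0.081) in both views. The measured ring radius is 15–16 mm against the given 16, and the green line lies at about -0.5° in the world.

```bash
python3 - <<'E'
from key import *
plan([0.580,0.044,0.156],172.5,8)
E
```

```text
from [ 0.5564 -0.0804  0.1667] 174.62 tilt [-0.0101 -0.0035 -0.9999] j6 -1.618 t 6.8
[[-0.0015, 0.0158, 0.0013, 0.26], [-0.0014, 0.0158, 0.0013, 0.26], [-0.0013, 0.0158, 0.0013, 0.26], [-0.0013, 0.0158, 0.0013, 0.26], [-0.0012, 0.0158, 0.0013, 0.26], [-0.0011, 0.0158, 0.0013, 0.26], [-0.001, 0.0158, 0.0013, 0.26], [-0.001, 0.0158, 0.0013, 0.26]]
```

Emit:
send_rows(
  increments=[
    [[-0.001,0.016,0.0,0.2],[-0.001,0.018,0.0,0.2],[-0.001,0.018,0.0,0.2],[-0.001,0.018,0.001,0.2],[-0.001,0.018,0.001,0.2],[-0.001,0.018,0.001,0.2],[-0.001,0.014,0.001,0.2],[-0.001,0.006,0.001,0.2]],
  ],
)

```text
clock: 7.6
eef_pos: [0.5756, 0.0479, 0.157]
tool_rot: [0.062, 0.998, -0.003, -0.009]
ft_force: [-0.6, 0.2, -0.8]
grip_width: 0.0093
```

```bash
cat >> key.py <<'E'
OFF=np.array([0.001,0.0008,0.0595])
L=np.array([0.5787,0.0448,0.081])
def st(tz=None,az=None,n=8):
    o=bot.get_obs(); R=Ro.from_quat(o['tool_rot']).as_matrix(); tip=o['eef_pos']+R@OFF
    print('t',round(o['clock'],2),'tip-rel mm',((tip-L)*1e3).round(2),'yaw',round(yaw(o),2),'bow-rel-line',round(yaw(o)-90+0.5,2),'F',o['ft_force'].round(2),'T',o['ft_torque'].round(3),'w',round(o['grip_width'],4),'tilt',R[:2,2].round(4))
    if tz is not None:
        t=o['eef_pos']+np.r_[(L-tip)[:2],0]; t[2]=o['eef_pos'][2]+(L[2]+tz-tip[2]); plan(t,az if az else yaw(o),n)
E
python3 - <<'E'
from key import *
st(0.01,172.5)
E
```

```text
t 7.6 tip-rel mm [-5.06  3.75 16.52] yaw 172.93 bow-rel-line 83.43 F [-0.64  0.2  -0.77] T [ 0.004 -0.026 -0.025] w 0.0093 tilt [-0.0176 -0.0046]
from [0.5756 0.0479 0.157 ] 172.93 tilt [-0.0176 -0.0046 -0.9998] j6 -1.363 t 7.6
[[-0.0007, -0.0004, 0.0008, 0.05], [-0.0007, -0.0004, 0.0008, 0.05], [-0.0007, -0.0004, 0.0008, 0.05], [-0.0007, -0.0004, 0.0008, 0.05], [-0.0007, -0.0004, 0.0008, 0.05], [-0.0007, -0.0004, 0.0008, 0.05], [-0.0007, -0.0004, 0.0008, 0.05], [-0.0007, -0.0004, 0.0008, 0.05]]
```

Emit:
send_rows(
  increments=[
    [[-0.001,-0.001,0.001,0],[-0.001,-0.001,0.001,0],[-0.001,-0.001,0.001,0],[-0.001,-0.001,0.001,0],[-0.001,0,0.001,0],[0,0,0.001,0],[0,0,0,0],[0,0,0,0]],
  ],
)

```text
clock: 8.4
eef_pos: [0.58, 0.04, 0.1498]
tool_rot: [0.063, 0.998, -0.004, -0.009]
ft_force: [0.6, 1.1, -0.3]
grip_width: 0.009
```

```bash
python3 - <<'E'
from key import *
st(0.005,172.5)
c=cam('scene','s5.png'); z=cv2.resize(cv2.cvtColor(c['image'],cv2.COLOR_RGB2BGR)[140:240,280:400],None,fx=6,fy=6,interpolation=cv2.INTER_CUBIC); cv2.imwrite('pics/s5z.png',z)
print(proj(c,[L,L+[0,0,.01]]))
E
```

```text
t 8.4 tip-rel mm [-0.73 -4.27  9.36] yaw 172.74 bow-rel-line 83.24 F [ 0.63  1.09 -0.29] T [ 0.014 -0.047 -0.02 ] w 0.009 tilt [-0.0189 -0.006 ]
from [0.58   0.04   0.1498] 172.74 tilt [-0.0189 -0.006  -0.9998] j6 -1.373 t 8.4
[[-0.0, 0.0005, 0.0005, 0.03], [-0.0, 0.0005, 0.0005, 0.03], [-0.0, 0.0005, 0.0005, 0.03], [-0.0, 0.0005, 0.0005, 0.03], [-0.0, 0.0005, 0.0005, 0.03], [-0.0, 0.0005, 0.0005, 0.03], [-0.0, 0.0005, 0.0005, 0.03], [-0.0, 0.0005, 0.0005, 0.03]]
[[337.28445719 203.90731763]
 [337.51298805 201.09184517]]
```

View pics/s5z.png

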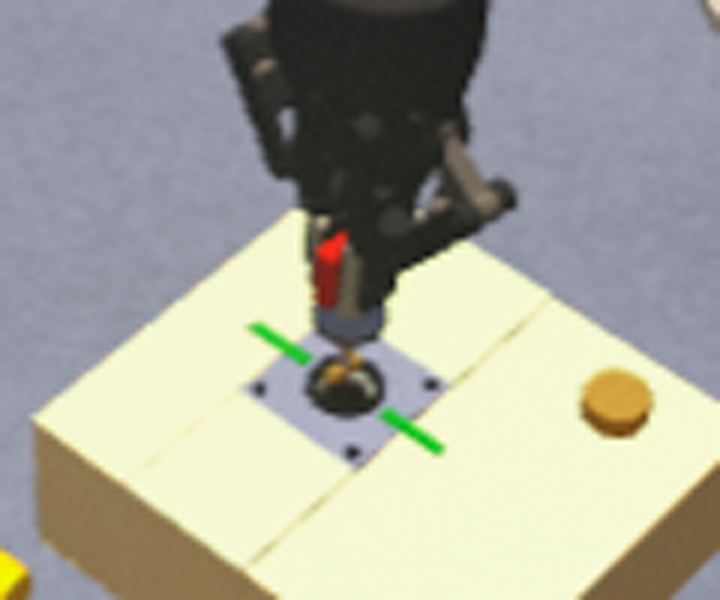

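The bit hangs just above the ring, a few mm towards the robot's right. I correct that and look at the numbers again.

Emit:
send_rows(
  increments=[
    [[0,0.001,0,0],[0,0.001,0,0],[0,0.001,0,0],[0,0.0005,0,0],[0,0,0,0],[0,0,0,0],[0,0,0,0],[0,0,0,0]],
  ],
)

```text
clock: 9.25
eef_pos: [0.5805, 0.0443, 0.1501]
tool_rot: [0.063, 0.998, -0.004, -0.009]
ft_force: [-0.5, 0.8, -0.8]
grip_width: 0.0093
```

```bash
python3 - <<'E'
from key import *
st(-0.005,172.5)
E
```

```text
t 9.25 tip-rel mm [-0.19  0.05  9.6 ] yaw 172.8 bow-rel-line 83.3 F [-0.55  0.82 -0.82] T [-0.036 -0.031  0.023] w 0.0093 tilt [-0.0185 -0.006 ]
from [0.5805 0.0443 0.1501] 172.8 tilt [-0.0185 -0.006  -0.9998] j6 -1.367 t 9.25
[[-0.0, -0.0, 0.0018, 0.04], [-0.0, -0.0, 0.0018, 0.04], [-0.0, -0.0, 0.0018, 0.04], [-0.0, -0.0, 0.0018, 0.04], [-0.0, -0.0, 0.0018, 0.04], [-0.0, -0.0, 0.0018, 0.04], [-0.0, -0.0, 0.0018, 0.04], [-0.0, -0.0, 0.0018, 0.04]]
```

Emit:
send_rows(
  increments=[
    [[0,0,0.002,0],[0,0,0.002,0],[0,0,0.002,0],[0,0,0.002,0],[0,0,0.002,0],[0,0,0.002,0],[0,0,0.002,0],[0,0,0,0]],
  ],
)

```text
clock: 10.05
eef_pos: [0.5799, 0.044, 0.1343]
tool_rot: [0.063, 0.998, -0.004, -0.01]
ft_force: [0.5, 0.6, -1.5]
grip_width: 0.009
```

```bash
python3 - <<'E'
from key import *
st(-0.010)
E
```

```text
t 10.05 tip-rel mm [-0.84 -0.2  -6.13] yaw 172.79 bow-rel-line 83.29 F [ 0.53  0.57 -1.51] T [ 0.029 -0.033 -0.029] w 0.009 tilt [-0.0194 -0.0061]
from [0.5799 0.044  0.1343] 172.79 tilt [-0.0194 -0.0061 -0.9998] j6 -1.367 t 10.05
[[-0.0001, 0.0, 0.0005, -0.0], [-0.0001, 0.0, 0.0005, -0.0], [-0.0001, 0.0, 0.0005, -0.0], [-0.0001, 0.0, 0.0005, -0.0], [-0.0001, 0.0, 0.0005, -0.0], [-0.0001, 0.0, 0.0005, -0.0], [-0.0001, 0.0, 0.0005, -0.0], [-0.0001, 0.0, 0.0005, -0.0]]
```

Emit:
send_rows(
  increments=[
    [[-0.0004,0,0.001,0],[-0.0004,0,0.001,0],[0,0,0.001,0],[0,0,0.0005,0],[0,0,0.0005,0],[0,0,0.0005,0],[0,0,0,0],[0,0,0,0]],
  ],
)

```text
clock: 10.85
eef_pos: [0.5809, 0.0439, 0.1298]
tool_rot: [0.063, 0.998, -0.004, -0.009]
ft_force: [-0.7, -0.4, -1.4]
grip_width: 0.0093
```

```bash
python3 - <<'E'
from key import *
st()
E
```

```text
t 10.85 tip-rel mm [  0.22  -0.39 -10.71] yaw 172.78 bow-rel-line 83.28 F [-0.66 -0.41 -1.43] T [ 0.013 -0.014 -0.011] w 0.0093 tilt [-0.0188 -0.0061]
```

Emit:
send_rows(
  increments=[
    [[0,0,0.0005,0],[0,0,0,0],[0,0,0.0005,0],[0,0,0,0],[0,0,0.0005,0],[0,0,0,0],[0,0,0,0],[0,0,0,0]],
  ],
)

```text
clock: 11.65
eef_pos: [0.5809, 0.0439, 0.1282]
tool_rot: [0.063, 0.998, -0.004, -0.009]
ft_force: [-0.3, -0.5, -0.7]
grip_width: 0.0091
```

```bash
python3 - <<'E'
from key import *
st()
E
```

```text
t 11.65 tip-rel mm [  0.22  -0.37 -12.28] yaw 172.78 bow-rel-line 83.28 F [-0.31 -0.46 -0.69] T [ 0.011 -0.023 -0.071] w 0.0091 tilt [-0.0186 -0.0061]
```

Emit:
send_rows(
  increments=[
    [[0,0,0.0005,0],[0,0,0,0],[0,0,0.0005,0],[0,0,0,0],[0,0,0.0005,0],[0,0,0,0],[0,0,0,0],[0,0,0,0]],
  ],
)

```text
clock: 12.45
eef_pos: [0.5809, 0.0439, 0.1265]
tool_rot: [0.063, 0.998, -0.004, -0.009]
ft_force: [-0.2, -0.9, -0.6]
grip_width: 0.0092
```

```bash
cat >> key.py <<'E'
def stf(n=3):
    st(); F=[bot.get_obs()['ft_force']]
    for i in range(n): viewer.camera('wrist'); F.append(bot.get_obs()['ft_force'])
    print('Fz',np.array(F)[:,2].round(2),'mean',np.mean(F,axis=0).round(2)); st()
E
python3 -c "
from key import *
stf()"
```

```text
t 12.45 tip-rel mm [  0.2   -0.38 -13.93] yaw 172.78 bow-rel-line 83.28 F [-0.16 -0.94 -0.56] T [ 0.001 -0.019 -0.031] w 0.0092 tilt [-0.0186 -0.0061]
Fz [-0.56 -0.4  -1.24 -1.74] mean [-0.07 -0.22 -0.98]
t 12.6 tip-rel mm [  0.21  -0.38 -13.91] yaw 172.78 bow-rel-line 83.28 F [ 0.09 -0.11 -1.74] T [ 0.025 -0.015 -0.005] w 0.0097 tilt [-0.0186 -0.0061]
```

Emit:
send_rows(
  increments=[
    [[0,0,0.0005,0],[0,0,0,0],[0,0,0.0005,0],[0,0,0,0],[0,0,0.0005,0],[0,0,0,0],[0,0,0,0],[0,0,0,0]],
  ],
)

```text
clock: 13.4
eef_pos: [0.581, 0.0438, 0.1251]
tool_rot: [0.063, 0.998, -0.004, -0.009]
ft_force: [-0.1, 0.9, -0.6]
grip_width: 0.0091
```

```bash
python3 -c "
from key import *
stf(2)"
```

```text
t 13.4 tip-rel mm [  0.29  -0.41 -15.41] yaw 172.78 bow-rel-line 83.28 F [-0.14  0.92 -0.58] T [0.017 0.036 0.018] w 0.0091 tilt [-0.0184 -0.0061]
Fz [-0.58 -1.74  0.22] mean [-0.31  0.31 -0.7 ]
t 13.5 tip-rel mm [  0.29  -0.4  -15.39] yaw 172.78 bow-rel-line 83.28 F [0.03 0.04 0.22] T [-0.048 -0.019  0.016] w 0.0091 tilt [-0.0183 -0.0061]
```

Emit:
send_rows(
  increments=[
    [[0,0,0.0005,0],[0,0,0,0],[0,0,0.0005,0],[0,0,0,0],[0,0,0.0005,0],[0,0,0,0],[0,0,0,0],[0,0,0,0]],
  ],
)

```text
clock: 14.3
eef_pos: [0.581, 0.0438, 0.124]
tool_rot: [0.063, 0.998, -0.004, -0.009]
ft_force: [0.8, 0.5, 0.3]
grip_width: 0.009
```

```bash
python3 -c "
from key import *
stf(2)"
```

```text
t 14.3 tip-rel mm [  0.37  -0.41 -16.44] yaw 172.78 bow-rel-line 83.28 F [0.8  0.49 0.28] T [-0.084  0.041 -0.067] w 0.009 tilt [-0.0178 -0.006 ]
Fz [ 0.28 -0.02  0.12] mean [-0.02  0.14  0.13]
t 14.4 tip-rel mm [  0.36  -0.39 -16.45] yaw 172.79 bow-rel-line 83.29 F [-1.15 -0.22  0.12] T [-0.062  0.095  0.028] w 0.0092 tilt [-0.0178 -0.0061]
```

There is contact with the gate at about 15.3 mm below the mouth: the force rose about 1.1 N and the descent slowed. I press slightly more and start turning clockwise.

Emit:
send_rows(
  increments=[
    [[0,0,0.0005,0],[0,0,0.0005,0],[0,0,0,0.6],[0,0,0.0001,0.6],[0,0,0.0001,0.6],[0,0,0.0001,0.6],[0,0,0.0001,0.6],[0,0,0.0001,0.0]],
  ],
)

```text
clock: 15.2
eef_pos: [0.5812, 0.0438, 0.123]
tool_rot: [0.091, 0.996, -0.004, -0.008]
ft_force: [-0.1, -0.2, 1.8]
grip_width: 0.009
```

```bash
python3 -c "
from key import *
stf(2)"
```

```text
t 15.2 tip-rel mm [  0.66  -0.42 -17.43] yaw 169.51 bow-rel-line 80.01 F [-0.05 -0.18  1.79] T [-0.051  0.135 -0.017] w 0.009 tilt [-0.017  -0.0061]
Fz [1.79 1.5  1.36] mean [-0.61 -0.09  1.55]
t 15.3 tip-rel mm [  0.65  -0.42 -17.41] yaw 169.53 bow-rel-line 80.03 F [-1.01  0.01  1.36] T [-0.07   0.153  0.039] w 0.0093 tilt [-0.0169 -0.0061]
```

Emit:
send_rows(
  increments=[
    [[0.0004,0,0,0.6],[0,0,0,0.6],[0,0,0,0.6],[0,0,0,0.6],[0,0,0,0.6],[0,0,0,0.6],[0,0,0,0.6],[0,0,0,0]],
  ],
)

```text
clock: 16.1
eef_pos: [0.5811, 0.0438, 0.1231]
tool_rot: [0.131, 0.991, -0.004, -0.008]
ft_force: [-0.3, -0.7, 1.7]
grip_width: 0.0092
```

```bash
python3 -c "
from key import *
stf(1)"
```

```text
t 16.1 tip-rel mm [  0.64  -0.39 -17.38] yaw 164.95 bow-rel-line 75.45 F [-0.26 -0.67  1.73] T [-0.079  0.118 -0.   ] w 0.0092 tilt [-0.0164 -0.0064]
Fz [1.73 1.72] mean [-0.68 -0.35  1.72]
t 16.15 tip-rel mm [  0.67  -0.4  -17.37] yaw 164.96 bow-rel-line 75.46 F [-1.1  -0.03  1.72] T [-0.056  0.105  0.062] w 0.0094 tilt [-0.0163 -0.0064]
```

Emit:
send_rows(
  increments=[
    [[0.0003,0,-0.0002,0.6],[0.0003,0,-0.0002,0.6],[0,0,0,0.6],[0,0,0,0.6],[0,0,0,0.6],[0,0,0,0.6],[0,0,0,0.6],[0,0,0,0]],
  ],
)

```text
clock: 16.95
eef_pos: [0.5807, 0.0439, 0.1235]
tool_rot: [0.17, 0.985, -0.005, -0.007]
ft_force: [-1.1, -0.1, 0.8]
grip_width: 0.009
```

```bash
python3 -c "
from key import *
stf(1)"
```

```text
t 16.95 tip-rel mm [  0.37  -0.22 -17.01] yaw 160.38 bow-rel-line 70.88 F [-1.08 -0.13  0.77] T [-0.07   0.028 -0.026] w 0.009 tilt [-0.0159 -0.0065]
Fz [0.77 0.74] mean [-0.31 -0.18  0.76]
t 17.0 tip-rel mm [  0.35  -0.23 -17.03] yaw 160.4 bow-rel-line 70.9 F [ 0.46 -0.23  0.74] T [-0.05   0.105 -0.   ] w 0.0094 tilt [-0.016  -0.0065]
```

Emit:
send_rows(
  increments=[
    [[0,0,0,0.6],[0,0,0,0.6],[0,0,0,0.6],[0,0,0,0.6],[0,0,0,0.6],[0,0,0,0.6],[0,0,0,0.6],[0,0,0,0]],
  ],
)

```text
clock: 17.8
eef_pos: [0.5803, 0.044, 0.1234]
tool_rot: [0.209, 0.978, -0.005, -0.008]
ft_force: [-0.2, -0.3, 1.8]
grip_width: 0.0092
```

```bash
python3 -c "
from key import *
stf(1)"
```

```text
t 17.8 tip-rel mm [  0.05  -0.03 -17.1 ] yaw 155.82 bow-rel-line 66.32 F [-0.19 -0.26  1.79] T [-0.043  0.059  0.069] w 0.0092 tilt [-0.0167 -0.0062]
Fz [1.79 0.94] mean [-0.32 -0.43  1.37]
t 17.85 tip-rel mm [  0.06  -0.05 -17.09] yaw 155.84 bow-rel-line 66.34 F [-0.44 -0.6   0.94] T [-0.061  0.118  0.073] w 0.0091 tilt [-0.0167 -0.0062]
```

Emit:
send_rows(
  increments=[
    [[0,0,0,0.6],[0,0,0,0.6],[0,0,0,0.6],[0,0,0,0.6],[0,0,0,0.6],[0,0,0,0.6],[0,0,0,0.6],[0,0,0,0]],
  ],
)

```text
clock: 18.65
eef_pos: [0.58, 0.0441, 0.1233]
tool_rot: [0.248, 0.969, -0.005, -0.008]
ft_force: [-0.9, 0.0, 1.0]
grip_width: 0.0089
```

```bash
python3 -c "
from key import *
stf(1)"
```

```text
t 18.65 tip-rel mm [ -0.28   0.13 -17.19] yaw 151.27 bow-rel-line 61.77 F [-0.93  0.03  1.04] T [-0.044  0.113 -0.027] w 0.0089 tilt [-0.0175 -0.006 ]
Fz [1.04 0.7 ] mean [-0.84  0.36  0.87]
t 18.7 tip-rel mm [ -0.2    0.12 -17.16] yaw 151.28 bow-rel-line 61.78 F [-0.75  0.69  0.7 ] T [-0.041  0.122 -0.034] w 0.0093 tilt [-0.0173 -0.006 ]
```

Emit:
send_rows(
  increments=[
    [[-0.0003,0,0,0.6],[0,0,0,0.6],[0,0,0,0.6],[-0.0002,0,0,0.6],[0,0,0,0.6],[0,0,0,0.6],[0,0,0,0.6],[0,0,0,0]],
  ],
)

```text
clock: 19.5
eef_pos: [0.5799, 0.044, 0.1232]
tool_rot: [0.286, 0.958, -0.005, -0.008]
ft_force: [-1.4, -0.2, 2.3]
grip_width: 0.0091
```

```bash
python3 -c "
from key import *
stf(1)"
```

```text
t 19.5 tip-rel mm [ -0.32   0.13 -17.31] yaw 146.71 bow-rel-line 57.21 F [-1.45 -0.16  2.25] T [-0.013  0.228 -0.03 ] w 0.0091 tilt [-0.0187 -0.0056]
Fz [2.25 1.23] mean [-1.42  0.1   1.74]
t 19.55 tip-rel mm [ -0.36   0.14 -17.33] yaw 146.73 bow-rel-line 57.23 F [-1.38  0.36  1.23] T [ 0.028  0.189 -0.007] w 0.0091 tilt [-0.0187 -0.0056]
```

Emit:
send_rows(
  increments=[
    [[0.0004,0,-0.0002,0.6],[0.0002,0,0,0.6],[0,0,0,0.6],[0,0,0,0.6],[0,0,0,0.6],[0,0,0,0.6],[0,0,0,0.6],[0,0,0,0]],
  ],
)

```text
clock: 20.35
eef_pos: [0.5792, 0.0443, 0.1226]
tool_rot: [0.324, 0.946, -0.006, -0.008]
ft_force: [-0.9, 0.3, 0.3]
grip_width: 0.0092
```

```bash
python3 -c "
from key import *
stf(1)"
```

```text
t 20.35 tip-rel mm [ -0.91   0.4  -17.87] yaw 142.13 bow-rel-line 52.63 F [-0.89  0.28  0.26] T [-0.018  0.024 -0.042] w 0.0092 tilt [-0.0193 -0.0058]
Fz [ 0.26 -1.65] mean [-0.94  0.01 -0.7 ]
t 20.4 tip-rel mm [ -0.93   0.35 -17.9 ] yaw 142.15 bow-rel-line 52.65 F [-0.99 -0.26 -1.65] T [0.024 0.098 0.004] w 0.0092 tilt [-0.0194 -0.0059]
```

The force dropped back to its no-contact level and the tip sank at 52.7°, so the slot is found. I stop turning and push down gently.

Emit:
send_rows(
  increments=[
    [[0,0,0.0005,0],[0,0,0.0005,0],[0,0,0.0005,0],[0,0,0.0005,0],[0,0,0.0005,0],[0,0,0,0],[0,0,0,0],[0,0,0,0]],
  ],
)

```text
clock: 21.2
eef_pos: [0.5792, 0.0443, 0.1195]
tool_rot: [0.324, 0.946, -0.006, -0.008]
ft_force: [-0.0, -0.0, -0.0]
grip_width: 0.0091
```

```bash
python3 -c "
from key import *
stf(1)"
```

```text
t 21.2 tip-rel mm [ -0.94   0.38 -21.  ] yaw 142.15 bow-rel-line 52.65 F [-0.01 -0.03 -0.01] T [-0.027  0.053 -0.05 ] w 0.0091 tilt [-0.0196 -0.0058]
Fz [-0.01 -0.87] mean [-0.66  0.08 -0.44]
t 21.25 tip-rel mm [ -0.95   0.39 -21.  ] yaw 142.15 bow-rel-line 52.65 F [-1.3   0.19 -0.87] T [-0.004  0.068  0.004] w 0.0095 tilt [-0.0196 -0.0058]
```

Emit:
send_rows(
  increments=[
    [[0,0,0.001,0],[0,0,0.001,0],[0,0,0.001,0],[0,0,0.001,0],[0,0,0.001,0],[0,0,0.001,0],[0,0,0.001,0],[0,0,0,0]],
  ],
)

```text
clock: 22.05
eef_pos: [0.5792, 0.0441, 0.1118]
tool_rot: [0.324, 0.946, -0.006, -0.008]
ft_force: [-0.5, 0.2, -0.9]
grip_width: 0.0095
```

```bash
python3 -c "
from key import *
stf(1)"
```

```text
t 22.05 tip-rel mm [ -0.93   0.17 -28.67] yaw 142.14 bow-rel-line 52.64 F [-0.54  0.22 -0.95] T [0.022 0.006 0.015] w 0.0095 tilt [-0.0193 -0.0061]
Fz [-0.95 -1.06] mean [-0.5   0.51 -1.01]
t 22.1 tip-rel mm [ -0.86   0.18 -28.6 ] yaw 142.14 bow-rel-line 52.64 F [-0.46  0.8  -1.06] T [-0.006 -0.003  0.046] w 0.0092 tilt [-0.0192 -0.0061]
```

Emit:
send_rows(
  increments=[
    [[0,0,0.0005,0],[0,0,0.0005,0],[0,0,0.0005,0],[0,0,0.0005,0],[0,0,0.0005,0],[0,0,0.0005,0],[0,0,0.0,0],[0,0,0,0]],
  ],
)

```text
clock: 22.9
eef_pos: [0.5793, 0.0441, 0.1088]
tool_rot: [0.324, 0.946, -0.006, -0.008]
ft_force: [0.1, -0.2, -1.3]
grip_width: 0.0087
```

```bash
python3 -c "
from key import *
stf(1)"
```

```text
t 22.9 tip-rel mm [ -0.84   0.18 -31.72] yaw 142.14 bow-rel-line 52.64 F [ 0.11 -0.17 -1.26] T [-0.002  0.032  0.002] w 0.0087 tilt [-0.0189 -0.0061]
Fz [-1.26 -0.16] mean [ 0.31 -0.39 -0.71]
t 22.95 tip-rel mm [ -0.85   0.16 -31.71] yaw 142.14 bow-rel-line 52.64 F [ 0.5  -0.6  -0.16] T [ 0.021  0.023 -0.006] w 0.0091 tilt [-0.0189 -0.0061]
```

Not quite on the ring yet; a little more.

Emit:
send_rows(
  increments=[
    [[0,0,0.0004,0],[0,0,0.0004,0],[0,0,0.0004,0],[0,0,0.0,0],[0,0,0,0],[0,0,0,0],[0,0,0,0],[0,0,0,0]],
  ],
)

```text
clock: 23.75
eef_pos: [0.5793, 0.0441, 0.1081]
tool_rot: [0.324, 0.946, -0.006, -0.008]
ft_force: [-0.2, -0.2, 0.1]
grip_width: 0.0094
```

```bash
python3 -c "
from key import *
stf(1)"
```

```text
t 23.75 tip-rel mm [ -0.81   0.18 -32.42] yaw 142.14 bow-rel-line 52.64 F [-0.22 -0.22  0.09] T [-0.013  0.096 -0.046] w 0.0094 tilt [-0.0185 -0.006 ]
Fz [0.09 0.34] mean [-0.34 -0.25  0.22]
t 23.8 tip-rel mm [ -0.81   0.19 -32.43] yaw 142.14 bow-rel-line 52.64 F [-0.45 -0.28  0.34] T [-0.005  0.111 -0.003] w 0.0092 tilt [-0.0185 -0.006 ]
```

The flange is on the ring (32.4 mm deep, about 1.2 N). I press a touch more and turn clockwise.

Emit:
send_rows(
  increments=[
    [[0,0,0.0004,0],[0,0,0.0002,2],[0,0,0,4],[0,0,0,4],[0,0,0,4],[0,0,0,4],[0,0,0,4],[0,0,0,2]],
  ],
)

```text
clock: 24.6
eef_pos: [0.5783, 0.0458, 0.1079]
tool_rot: [0.52, 0.854, -0.006, -0.008]
ft_force: [-0.1, 0.2, -0.3]
grip_width: 0.0094
```

```bash
python3 -c "
from key import *
stf(1)"
```

```text
t 24.6 tip-rel mm [ -1.36   2.09 -32.57] yaw 117.27 bow-rel-line 27.77 F [-0.07  0.23 -0.34] T [-0.07   0.15   0.009] w 0.0094 tilt [-0.0201 -0.0027]
Fz [-0.34  0.28] mean [ 0.02  0.15 -0.03]
t 24.65 tip-rel mm [ -1.32   2.06 -32.57] yaw 117.23 bow-rel-line 27.73 F [0.1  0.07 0.28] T [-0.104  0.127  0.028] w 0.0093 tilt [-0.02   -0.0027]
```

Emit:
send_rows(
  increments=[
    [[-0.0008,0,0.0001,4],[-0.0008,0,0.0001,4],[-0.0006,0,0.0001,4],[-0.0005,0,0.0001,4],[-0.0004,0,0.0001,4],[-0.0002,0,0.0001,4],[0,0,0,2],[0,0,0,0]],
  ],
)

```text
clock: 25.45
eef_pos: [0.5784, 0.0458, 0.1079]
tool_rot: [0.703, 0.711, -0.006, -0.009]
ft_force: [-0.7, 0.2, -0.1]
grip_width: 0.0093
```

```bash
python3 -c "
from key import *
stf(1)"
```

```text
t 25.45 tip-rel mm [ -0.77   2.26 -32.58] yaw 90.71 bow-rel-line 1.21 F [-0.72  0.15 -0.11] T [-0.096  0.138  0.029] w 0.0093 tilt [-0.0217  0.0036]
Fz [-0.11  0.85] mean [-0.93  0.19  0.37]
t 25.5 tip-rel mm [ -0.77   2.25 -32.57] yaw 90.73 bow-rel-line 1.23 F [-1.14  0.23  0.85] T [-0.022  0.085  0.02 ] w 0.0093 tilt [-0.0217  0.0037]
```

Emit:
send_rows(
  increments=[
    [[-0.0004,0,0.0001,0.4],[-0.0004,0,0.0001,0.4],[-0.0002,0,0,0.4],[0,0,0,0],[0,0,0,0],[0,0,0,0],[0,0,0,0],[0,0,0,0]],
  ],
)

```text
clock: 26.3
eef_pos: [0.5785, 0.0457, 0.1079]
tool_rot: [0.709, 0.705, -0.006, -0.01]
ft_force: [-0.4, 0.6, 1.3]
grip_width: 0.0089
```

```bash
python3 -c "
from key import *
stf(1)
c=cam('scene','s6.png'); z=cv2.resize(cv2.cvtColor(c['image'],cv2.COLOR_RGB2BGR)[140:240,280:400],None,fx=6,fy=6,interpolation=cv2.INTER_CUBIC); cv2.imwrite('pics/s6z.png',z)
cam('wrist','w6.png')"
```

```text
t 26.3 tip-rel mm [ -0.68   2.19 -32.59] yaw 89.62 bow-rel-line 0.12 F [-0.42  0.55  1.3 ] T [0.091 0.156 0.004] w 0.0089 tilt [-0.0215  0.0057]
Fz [1.3  0.93] mean [0.01 0.66 1.12]
t 26.35 tip-rel mm [ -0.68   2.17 -32.59] yaw 89.62 bow-rel-line 0.12 F [0.44 0.77 0.93] T [0.17  0.144 0.09 ] w 0.0089 tilt [-0.0215  0.0056]
```

View pics/s6z.png

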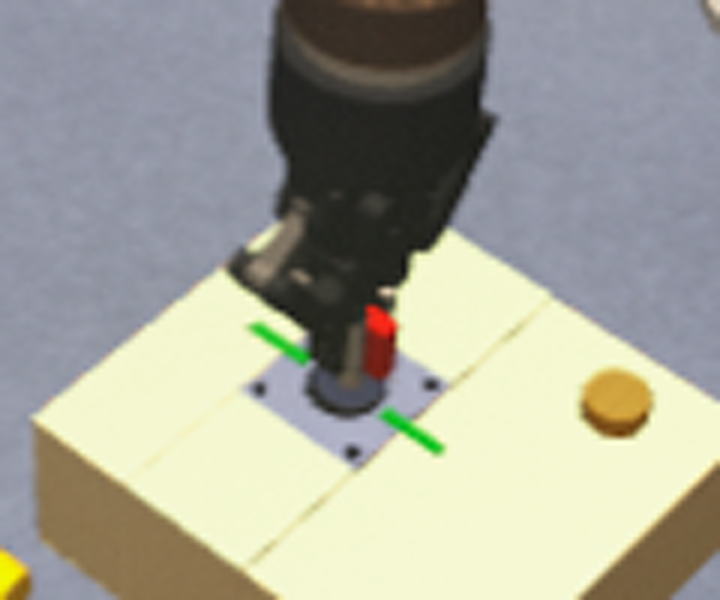

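View pics/w6.png

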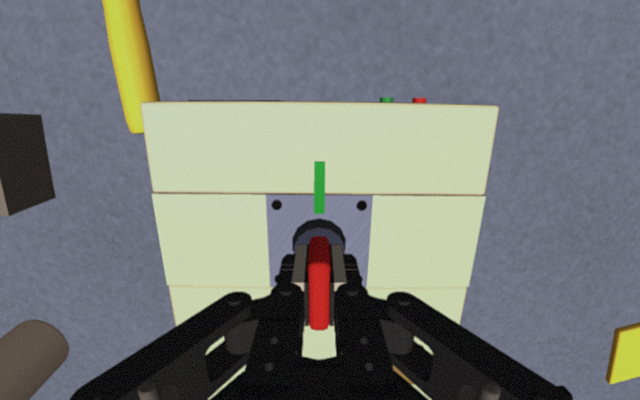

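Both pictures show the flange on the ring. In the wrist view the bow (column 319, rows 237–328) runs parallel to the green line at (319,163–213). I measure the angle and then release.

```bash
python3 - <<'E'
from key import *
c=load('wrist'); im=c['image'].astype(int); r,g,b=im[...,0],im[...,1],im[...,2]
for m,z in(((g>110)&(r<90)&(b<110),.0785),((r>150)&(g<90)&(b<90),.128)):
    m[:,:280]=0;m[:,360:]=0;m[:150]=0
    uv=np.argwhere(m)[:,::-1]; Q=pts(c,uv,z)[:,:2]; w,v=np.linalg.eigh(np.cov(Q.T)); print(len(uv),Q.mean(0).round(4),np.degrees(np.arctan(v[1,1]/v[0,1])).round(2),np.sqrt(12*w).round(4))
E
```

```text
501 [0.5446 0.0463] -0.75 [0.0054 0.0299]
1242 [0.5795 0.0457] -0.07 [0.0083 0.0336]
```

Emit:
send_rows(
  increments=[
    [[0,0,0,0.3],[0,0,0,0.3],[0,0,0,0],[0,0,0,0],[0,0,0,0],[0,0,0,0],[0,0,0,0],[0,0,0,0]],
  ],
)

```text
clock: 27.25
eef_pos: [0.5785, 0.0457, 0.1079]
tool_rot: [0.713, 0.701, -0.006, -0.01]
ft_force: [-0.8, 0.8, 1.7]
grip_width: 0.0091
```

Emit:
send_rows(
  increments=[
    [[0,0,0,0],[0,0,0,0],[0,0,0,0],[0,0,0,0],[0,0,0,0],[0,0,0,0],[0,0,0,0],[0,0,0,0]],
  ],
  hand=-1,
)

```text
clock: 28.05
eef_pos: [0.5793, 0.0447, 0.1078]
tool_rot: [0.714, 0.7, -0.006, -0.008]
ft_force: [-0.7, -0.6, -0.7]
grip_width: 0.0854
```

```bash
python3 -c "
from key import *
st()"
```

```text
t 28.05 tip-rel mm [  0.19   1.14 -32.65] yaw 88.9 bow-rel-line -0.6 F [-0.69 -0.62 -0.67] T [ 0.047 -0.022  0.02 ] w 0.0854 tilt [-0.02   0.004]
```

Emit:
send_rows(
  increments=[
    [[0,0,-0.004,0],[0,0,-0.006,0],[0,0,-0.01,0],[0,0,-0.015,0],[0,0,-0.02,0],[0,0,-0.025,0],[0,0,-0.015,0],[0,0,0,0]],
  ],
)

```text
clock: 28.85
eef_pos: [0.5817, 0.0444, 0.2112]
tool_rot: [0.714, 0.7, -0.005, -0.008]
ft_force: [0.6, -0.6, -1.3]
grip_width: 0.0854
```

```bash
python3 - <<'E'
from key import *
st()
c=cam('wrist','w7.png'); im=c['image'].astype(int); r,g,b=im[...,0],im[...,1],im[...,2]
P=None
for m,z in(((g>110)&(r<90)&(b<110),.0785),((r>110)&(g<80)&(b<80),None)):
    n,l,s,ce=cv2.connectedComponentsWithStats(m.astype(np.uint8))
    for i in range(1,n):
        if s[i,4]<30: continue
        uv=np.argwhere(l==i)[:,::-1]; P=pts(c,uv)
        if z is None: uv=uv[P[:,2]>0.124]
        if len(uv)<30: continue
        Q=pts(c,uv,z or .129)[:,:2]; w,v=np.linalg.eigh(np.cov(Q.T)); print(s[i],Q.mean(0).round(4),np.degrees(np.arctan(v[1,1]/v[0,1])).round(2),np.sqrt(12*w).round(4),'z',np.percentile(P[:,2],[5,50,95]).round(4))
c=cam('scene','s7.png'); z=cv2.resize(cv2.cvtColor(c['image'],cv2.COLOR_RGB2BGR)[100:320,180:420],None,fx=3.2,fy=2.7,interpolation=cv2.INTER_CUBIC); cv2.imwrite('pics/s7z.png',z)
E
```

```text
t 28.85 tip-rel mm [ 2.75  0.82 70.68] yaw 88.9 bow-rel-line -0.6 F [ 0.64 -0.6  -1.28] T [ 0.001 -0.084 -0.039] w 0.0854 tilt [-0.0173  0.0042]
[317 136   6  33 178] [0.5449 0.0461] 0.19 [0.0047 0.0293] z [0.078  0.079  0.0802]
[317 230   5   8  30] [0.6222 0.0448] 5.43 [0.0039 0.0078] z [0.0778 0.0789 0.08  ]
[312 185  16  45 536] [0.5768 0.0458] 4.16 [0.0092 0.034 ] z [0.1266 0.1286 0.1299]
```

View pics/w7.png

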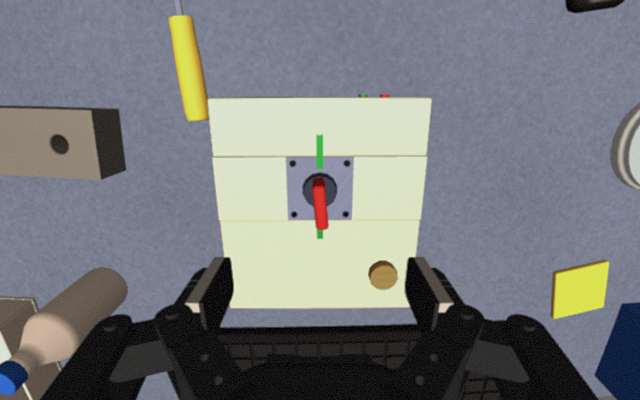

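View pics/s7z.png

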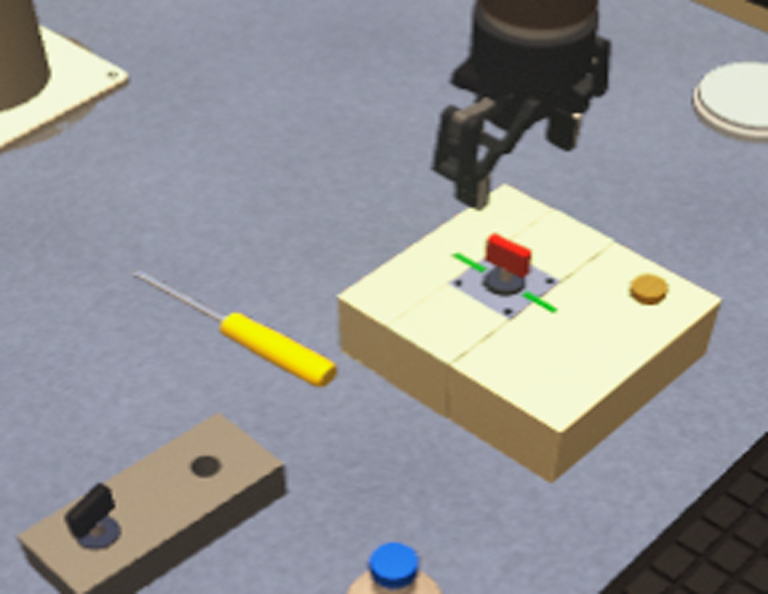

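Released and home (bow top 0.1286, expected 0.129), but the bow now lies about 4–5° anticlockwise of the line, so it twisted as the jaws opened. There is time to regrip and correct it.

```bash
python3 - <<'E'
from key import *
plan([0.5785,0.0456,0.110],88.8,8)
E
```

```text
from [0.5805 0.0443 0.2087] 88.9 tilt [-0.0211  0.0039 -0.9998] j6 0.093 t 28.95
[[0.0002, -0.0003, 0.0123, 0.01], [0.0002, -0.0003, 0.0123, 0.01], [0.0002, -0.0003, 0.0123, 0.01], [0.0002, -0.0003, 0.0123, 0.01], [0.0002, -0.0003, 0.0123, 0.01], [0.0002, -0.0003, 0.0123, 0.01], [0.0002, -0.0003, 0.0123, 0.01], [0.0002, -0.0003, 0.0123, 0.01]]
```

Emit:
send_rows(
  increments=[
    [[0.0005,0,0.012,0],[0.0005,0,0.016,0],[0,0,0.018,0],[0,0,0.018,0],[0,0,0.016,0],[0,0,0.01,0],[0,0,0.005,0],[0,0,0.001,0]],
  ],
)

```text
clock: 29.75
eef_pos: [0.5702, 0.0454, 0.0959]
tool_rot: [0.714, 0.7, -0.013, -0.015]
ft_force: [-0.1, -1.1, 0.5]
grip_width: 0.0855
```

```bash
python3 - <<'E'
from key import *
st(); plan([0.5785,0.0456,0.110],88.8,8)
E
```

```text
t 29.75 tip-rel mm [-10.08   1.76 -44.57] yaw 88.91 bow-rel-line -0.59 F [-0.06 -1.14  0.48] T [-0.01  -0.027 -0.013] w 0.0855 tilt [-0.0397  0.0026]
from [0.5702 0.0454 0.0959] 88.91 tilt [-0.0397  0.0026 -0.9992] j6 0.095 t 29.75
[[0.0, 0.001, -0.0018, 0.01], [0.0, 0.001, -0.0018, 0.01], [0.0, 0.001, -0.0018, 0.01], [0.0, 0.001, -0.0018, 0.01], [0.0, 0.001, -0.0018, 0.01], [0.0, 0.001, -0.0018, 0.01], [0.0, 0.001, -0.0018, 0.01], [0.0, 0.001, -0.0018, 0.01]]
```

Emit:
send_rows(
  increments=[
    [[0,0.001,-0.003,0],[0,0.001,-0.003,0],[0,0.001,-0.003,0],[0,0.001,-0.002,0],[0,0.001,-0.002,0],[0,0.001,-0.001,0],[0,0.001,0,0],[0,0,0,0]],
  ],
)

```text
clock: 30.55
eef_pos: [0.5812, 0.0454, 0.1146]
tool_rot: [0.714, 0.7, -0.01, -0.012]
ft_force: [0.4, -0.2, 0.1]
grip_width: 0.0855
```

```bash
python3 - <<'E'
from key import *
st(); plan([0.5785,0.0456,0.110],88.8,8)
E
```

```text
t 30.55 tip-rel mm [  1.41   1.77 -25.93] yaw 88.91 bow-rel-line -0.59 F [ 0.38 -0.17  0.1 ] T [-0.009 -0.055 -0.044] w 0.0855 tilt [-0.0321  0.0032]
from [0.5812 0.0454 0.1146] 88.91 tilt [-0.0321  0.0032 -0.9995] j6 0.094 t 30.55
[[0.0, -0.0003, 0.0006, 0.01], [0.0, -0.0003, 0.0006, 0.01], [0.0, -0.0003, 0.0006, 0.01], [0.0, -0.0003, 0.0006, 0.01], [0.0, -0.0003, 0.0006, 0.01], [0.0, -0.0003, 0.0006, 0.01], [0.0, -0.0003, 0.0006, 0.01], [0.0, -0.0003, 0.0006, 0.01]]
```

Emit:
send_rows(
  increments=[
    [[0,-0.0008,0.001,0],[0,-0.0008,0.001,0],[0,-0.0006,0.001,0],[0,0,0.001,0],[0,0,0,0],[0,0,0,0],[0,0,0,0],[0,0,0,0]],
  ],
)

```text
clock: 31.35
eef_pos: [0.5778, 0.0454, 0.1093]
tool_rot: [0.714, 0.7, -0.011, -0.013]
ft_force: [-0.8, 0.2, -0.6]
grip_width: 0.0855
```

```bash
python3 - <<'E'
from key import *
st()
c=cam('wrist','w8.png'); im=c['image'].astype(int); r,g,b=im[...,0],im[...,1],im[...,2]
for m,z in(((g>110)&(r<90)&(b<110),.0785),((r>110)&(g<80)&(b<80),None)):
    n,l,s,ce=cv2.connectedComponentsWithStats(m.astype(np.uint8))
    for i in range(1,n):
        if s[i,4]<30: continue
        uv=np.argwhere(l==i)[:,::-1]; P=pts(c,uv)
        if z is None: uv=uv[P[:,2]>0.125]
        if len(uv)<30: continue
        Q=pts(c,uv,z or .129)[:,:2]; w,v=np.linalg.eigh(np.cov(Q.T)); print(s[i],Q.mean(0).round(4),np.degrees(np.arctan(v[1,1]/v[0,1])).round(2),np.sqrt(12*w).round(4),'z',np.percentile(P[:,2],[5,50,95]).round(4))
E
```

```text
t 31.35 tip-rel mm [ -2.16   1.77 -31.16] yaw 88.91 bow-rel-line -0.59 F [-0.75  0.24 -0.62] T [ 0.014 -0.06  -0.022] w 0.0855 tilt [-0.0344  0.003 ]
[381  99   9   5  43] [0.4973 0.0816] -88.14 [0.0025 0.0046] z [0.0527 0.0537 0.0552]
[314 163  11  52 510] [0.5442 0.0463] -0.85 [0.0056 0.0301] z [0.0779 0.0789 0.0799]
[ 306  257   27   69 1401] [0.5767 0.0459] 4.25 [0.009  0.0339] z [0.1271 0.1287 0.1297]
```

View pics/w8.png

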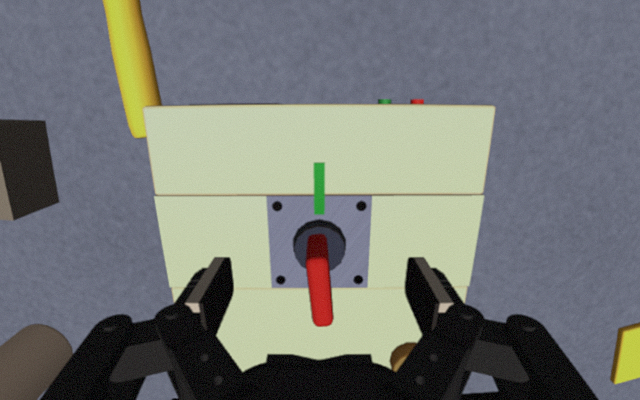

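The bow is at +4.3° and the line at -0.9°, with the bow centred between the jaws. I close to square it up.

Emit:
send_rows(
  increments=[
    [[0,0,0,0],[0,0,0,0],[0,0,0,0],[0,0,0,0],[0,0,0,0],[0,0,0,0],[0,0,0,0],[0,0,0,0]],
  ],
  hand=1,
)

```text
clock: 32.2
eef_pos: [0.578, 0.0456, 0.1095]
tool_rot: [0.714, 0.7, -0.011, -0.013]
ft_force: [0.3, -0.2, 0.0]
grip_width: 0.009
```

```bash
cat >> key.py <<'E'
def ang(f):
    c=cam('wrist',f); im=c['image'].astype(int); r,g,b=im[...,0],im[...,1],im[...,2]
    for m,z in(((g>110)&(r<90)&(b<110),.0785),((r>110)&(g<80)&(b<80),None)):
        m[:130]=0; n,l,s,ce=cv2.connectedComponentsWithStats(m.astype(np.uint8))
        for i in range(1,n):
            if s[i,4]<30: continue
            uv=np.argwhere(l==i)[:,::-1]; P=pts(c,uv)
            if z is None: uv=uv[P[:,2]>0.125]
            if len(uv)<30: continue
            Q=pts(c,uv,z or .129)[:,:2]; w,v=np.linalg.eigh(np.cov(Q.T)); print(s[i],Q.mean(0).round(4),np.degrees(np.arctan(v[1,1]/v[0,1])).round(2),np.sqrt(12*w).round(4),'z',np.percentile(P[:,2],[5,50,95]).round(4))
E
python3 -c "
from key import *
ang('w9.png'); stf(1)"
```

```text
[313 163  11  51 505] [0.544  0.0463] -1.18 [0.0056 0.0298] z [0.078 0.079 0.08 ]
[ 308  257   22   68 1362] [0.5765 0.0457] -1.17 [0.0088 0.0341] z [0.1272 0.1285 0.1296]
t 32.25 tip-rel mm [ -1.92   1.98 -31.02] yaw 88.92 bow-rel-line -0.58 F [0.64 0.09 0.62] T [-0.005 -0.028  0.084] w 0.0087 tilt [-0.0339  0.0033]
Fz [0.62 0.64] mean [ 0.76 -0.04  0.63]
t 32.3 tip-rel mm [ -1.92   1.96 -30.99] yaw 88.92 bow-rel-line -0.58 F [ 0.87 -0.18  0.64] T [ 0.027 -0.016  0.049] w 0.0091 tilt [-0.0339  0.0033]
```

The bow and line now agree (-1.17° against -1.18°) with almost no side load. I open again.

Emit:
send_rows(
  increments=[
    [[0,0,0,0],[0,0,0,0],[0,0,0,0],[0,0,0,0],[0,0,0,0],[0,0,0,0],[0,0,0,0],[0,0,0,0]],
  ],
  hand=-1,
)

```text
clock: 33.1
eef_pos: [0.5779, 0.0454, 0.1095]
tool_rot: [0.714, 0.7, -0.011, -0.013]
ft_force: [0.5, 0.3, -0.9]
grip_width: 0.0853
```

```bash
python3 -c "
from key import *
ang('w10.png'); st()"
```

```text
[313 163  12  51 506] [0.5445 0.0463] -0.79 [0.0057 0.0302] z [0.0779 0.079  0.08  ]
[ 308  257   24   69 1396] [0.5766 0.046 ] 0.77 [0.009  0.0339] z [0.1272 0.1287 0.1298]
t 33.15 tip-rel mm [ -1.95   1.74 -30.97] yaw 88.9 bow-rel-line -0.6 F [ 0.23  0.22 -0.74] T [ 0.005 -0.006  0.02 ] w 0.0854 tilt [-0.0339  0.003 ]
```

Released, the bow is within about 1.6° of the line, which is good. I retreat straight up.

Emit:
send_rows(
  increments=[
    [[0,0,-0.004,0],[0,0,-0.006,0],[0,0,-0.01,0],[0,0,-0.015,0],[0,0,-0.02,0],[0,0,-0.02,0],[0,0,-0.01,0],[0,0,0,0]],
  ],
)

```text
clock: 33.95
eef_pos: [0.5815, 0.0451, 0.202]
tool_rot: [0.714, 0.7, -0.01, -0.012]
ft_force: [0.1, -0.5, 0.6]
grip_width: 0.0858
```

Emit:
send_rows(
  increments=[
    [[0,0,0,0],[0,0,0,0],[0,0,0,0],[0,0,0,0],[0,0,0,0],[0,0,0,0],[0,0,0,0],[0,0,0,0]],
  ],
)

```text
clock: 34.75
eef_pos: [0.5794, 0.045, 0.198]
tool_rot: [0.714, 0.7, -0.013, -0.014]
ft_force: [-0.2, -0.8, 0.3]
grip_width: 0.0858
```

```bash
python3 -c "
from key import *
ang('w11.png'); st(); cam('scene','s11.png')"
```

```text
[316 143   7  35 199] [0.5452 0.0462] -1.14 [0.005  0.0297] z [0.078  0.0789 0.08  ]
[317 243   5   7  35] [0.6232 0.0447] -1.08 [0.0045 0.0071] z [0.0779 0.079  0.0801]
[313 195  14  47 589] [0.5771 0.046 ] 0.82 [0.0092 0.0336] z [0.127  0.1286 0.1298]
t 34.8 tip-rel mm [-0.76  1.35 57.53] yaw 88.91 bow-rel-line -0.59 F [-0.03 -0.55  0.1 ] T [ 0.018 -0.017 -0.036] w 0.0851 tilt [-0.0383  0.0026]
```

View pics/w11.png

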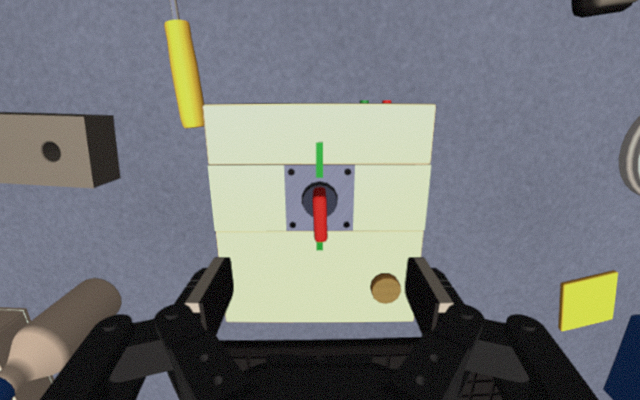

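View pics/s11.png

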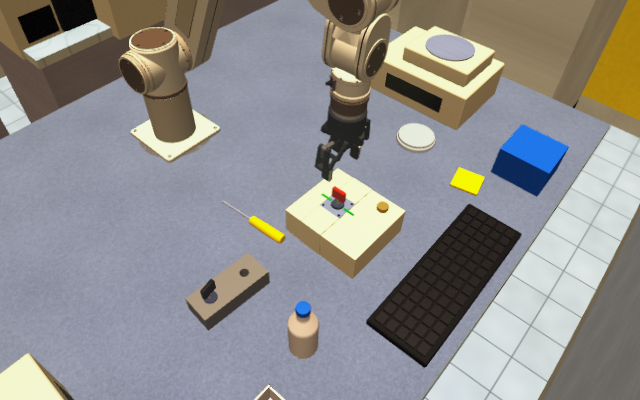

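The bow (320,195–242) runs along the green line, ends of which show at (319,143–178) and (319,246). The key is home, the gripper is clear, and the bystanders in view are unmoved. I hand it in.

```bash
python3 -c "
from h import *
print(order.job_done(), bot.get_obs()['clock'])"
```

```text
the job is handed in; nothing more can be done
the job is handed in; nothing more can be done
```

The key is fully home in the lock with its bow along the green line to within about 2°. I let go of it and handed the job in at about 35 s.

- **Finding the slot:** I took the red key from the stand and rested it on the gate about 15.3 mm below the mouth, pressing with roughly 1–2.7 N. I swept clockwise only. The slot showed at about 0.92 rad, before any turn back was needed: the push vanished and the tip sank.
- **Home and turned:** I pushed down until the flange sat on the ring with only light pressure. Then I turned the key clockwise to the line.
- **One correction:** When I first let go, the bow sprang back about 5° anticlockwise. I regripped it, squared it to the line and released it again.
- **Last checks:**
  - The bow measures +0.8° and the line -1.1°.
  - The bow's top is at 0.1286 m, against 0.129 m expected when home.
  - The gripper is open and about 70 mm above where it let go.
  - By eye, the black key, screwdriver, brass disc and bottle look where they were; I did not measure them.
- **Disagreements:**
  - The arm's own position put the key tip up to 2 mm from my estimate of the lock's axis, but I felt no strong side force.
  - The tool ended tilted about 2°.

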